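Turn in the pan handles, load the cell cases and switch the drying hob on

TASK

The drying hob is about to be used, but the pans' handles stick out over the neighbouring pans and the front edge. First swing every handle inward until it points straight to the back of the hob, sliding the pans flat on the plate (do not lift or tip them) with each left centred on its own ring; then lay every cell case from the blue tray flat in a pan, one to a pan. Last, turn the control knob clockwise until it clicks past its detent to on; leave everything else where it is.

Things in the scene. Friction and masses are not known exactly. Their poses are not given: they have to be found in the camera images.
- hob: Flat black-topped three-zone bench hotplate, fixed, 320 (x) x 540 (y) x 30 mm high; origin under its centre, its x axis points to its back edge (away from the robot), y to its left. Its flat top is 30 mm above the bench. Its pose varies a little.
- zone_L (a point): Centre of the left (+y) heating zone (white ring, 152 mm across), on the hob's top surface; axes as the hob's (x to the back). Zones stand in a row 185 mm apart, 60 mm in front of the hob's centre.
- zone_M (a point): Centre of the middle heating zone (white ring, 152 mm across), on the hob's top surface; axes as the hob's (x to the back). Zones stand in a row 185 mm apart, 60 mm in front of the hob's centre.
- zone_R (a point): Centre of the right (-y) heating zone (white ring, 152 mm across), on the hob's top surface; axes as the hob's (x to the back). Zones stand in a row 185 mm apart, 60 mm in front of the hob's centre.
- pan_L: Loose shallow steel pan with a yellow handle, on the left (+y) zone; about 0.6 kg, slides on the hob. Outer diameter 136 mm, 40 mm high, wall 3 mm, inner floor 4 mm thick (inside about 118 mm across at the floor, 130 mm above). Origin at the centre of the underside, z up, x axis along the handle.
- pan_L_tip (a point): End of that pan's handle, 185 mm from the pan's centre, 66 mm above its underside. A slanted strip rises from the rim to the straight level grip: 107 to 185 mm from the centre, 18 mm wide, 14 mm thick, 59 to 73 mm above the underside. It passes over a neighbouring pan's rim but would strike a neighbour's handle.
- pan_M: Loose shallow steel pan with a red handle, on the middle zone; about 0.6 kg, slides on the hob. Outer diameter 136 mm, 40 mm high, wall 3 mm, inner floor 4 mm thick (inside about 118 mm across at the floor, 130 mm above). Origin at the centre of the underside, z up, x axis along the handle.
- pan_M_tip (a point): End of that pan's handle, 185 mm from the pan's centre, 66 mm above its underside. A slanted strip rises from the rim to the straight level grip: 107 to 185 mm from the centre, 18 mm wide, 14 mm thick, 59 to 73 mm above the underside. It passes over a neighbouring pan's rim but would strike a neighbour's handle.
- pan_R: Loose shallow steel pan with a green handle, on the right (-y) zone; about 0.6 kg, slides on the hob. Outer diameter 136 mm, 40 mm high, wall 3 mm, inner floor 4 mm thick (inside about 118 mm across at the floor, 130 mm above). Origin at the centre of the underside, z up, x axis along the handle.
- pan_R_tip (a point): End of that pan's handle, 185 mm from the pan's centre, 66 mm above its underside. A slanted strip rises from the rim to the straight level grip: 107 to 185 mm from the centre, 18 mm wide, 14 mm thick, 59 to 73 mm above the underside. It passes over a neighbouring pan's rim but would strike a neighbour's handle.
- tray: Flat blue plastic tray, fixed, 220 (x) x 100 (y) x 6 mm, no rim, left or right of the hob; origin under its centre. The cell cases lie on it side by side, 68 mm apart along its x, their length about along its y.
- cell_A: Aluminium prismatic cell case (closed block), 80 (x) x 34 (y) x 26 (z) mm, 0.14 kg, black end cap with two terminals standing 3 mm out at +x; origin at the centre of the block. Two or three of the cases A, B, C are there; an absent one has no pose.
- cell_B: Aluminium prismatic cell case (closed block), 80 (x) x 34 (y) x 26 (z) mm, 0.14 kg, black end cap with two terminals standing 3 mm out at +x; origin at the centre of the block. Two or three of the cases A, B, C are there; an absent one has no pose.
- cell_C: Aluminium prismatic cell case (closed block), 80 (x) x 34 (y) x 26 (z) mm, 0.14 kg, black end cap with two terminals standing 3 mm out at +x; origin at the centre of the block. Two or three of the cases A, B, C are there; an absent one has no pose.
- controller: Grey control box of the hob, fixed, 170 (x) x 100 (y) x 40 mm high, on the other side of the hob from the tray; origin under its centre. The knob stands on the middle of its top; a small green display lies at its +x end.
- knob (a joint): Knob angle in rad, 0 (off) to 1.2 (on), growing clockwise seen from above. Over-centre spring detent, middle at 0.6: it takes about 0.13 N m to start and less towards the middle, springs back to 0 if let go before the middle and clicks on to 1.2 past it.
- knob_grip (a point): Centre of the knob's white bar grip, on the upright knob axis, 60 mm above the bench; the bar is 52 mm long (along this point's x axis, which turns with the knob), 14 mm wide, 22 mm high, from 48 to 70 mm above the bench, on a grey disc 54 mm across.
- wash_bottle: White bottle, red cap, 60 mm across, 150 mm high; bystander, leave alone. Origin at the centre of its underside.
- jar: Amber jar, 60 mm across, 80 mm high; bystander, leave alone. Origin at the centre of its underside.
- mug: Blue mug, 76 mm across, 90 mm high; bystander, leave alone. Origin at the centre of its underside.
- multimeter: Yellow multimeter, 150 x 75 x 35 mm; bystander, leave alone. Origin at the centre of its underside.
- screwdriver: Screwdriver lying on the bench; bystander, leave alone. Origin at the centre of its underside (as it lies).
- tape: Yellow tape roll, 80 mm across, 25 mm high; bystander, leave alone. Origin at the centre of its underside.
There are look-alikes about, which are no part of the job. Leave any purple or red look-alike of the cell_A alone.

How it is judged:
By the outcome, as a careful person would: the job done as asked, in the order asked, and still so for the second after the job is handed in, with the robot touching nothing.
Of cell_A, cell_B, cell_C only 2 to 3 are there at a start; the rules pass over those that are not, and their reading is None.
At some moment in a run one of pan_L, pan_M, pan_R may be knocked a few centimetres aside while the robot is not near it.
Once in a run the grip may slacken for a moment while it holds something.
It also fails if it takes over 200 s, if anything falls off the work surface, if the arm or the gripper's body presses on something with over 40 N, if the wrist force passes 120 N, or if a joint passes its speed limit or range.

ROBOT

A 6-joint arm with a two-finger parallel gripper is mounted at the origin on the work surface. World frame = base frame: x ahead of the robot, y to its left, z up, the work surface at z = 0. Lengths are in mm, angles in rad, forces in N, time in s.
With the tool pointing down it reaches from about 400 to 925 mm from the base axis. Payload 12.5 kg.
Tool frame: the origin (TCP) lies on the mounting face of the last link; the fingertips stand 190 mm ahead of it and the grasp point (between the pads) lies 171 mm ahead of it; z points along the fingers, y is the line along which they close (so a half turn about z gives the same grasp; the last joint's range is limited). The gripper opens to 95 mm and grips with 3 to 60 N. Pads are 20 mm wide; open, the fingers measure 119 mm over their backs; the gripper's body (75 mm by 180 mm) begins 59 mm behind the grasp point.
Start: joints at [1.22, 0.491, 1.559, -0, 1.092, -0.106], TCP at [151.452, 606.372, 404.761] pointing down, gripper open.
Joint ranges: [-3.1, 3.1], [-0.84, 2.19], [0.05, 2.79], [-1.13, 4.28], [0.06, 2.93], [-2.69, 2.69]. Speed limits (rad/s): [2.22, 2.22, 2.79, 3.14, 3.14, 3.14].

INTERFACE

Orientations are given as [roll, pitch, yaw] about the fixed x, y, z axes, in that order (R = Rz(yaw) Ry(pitch) Rx(roll)).
In Python, from cell import env gives the robot as it stands.
- The arm moves only by the tool carry_out, never from a script. Its argument "series" is a list of rows, each a list of 5 numbers: the shift along the tool's x, y, z in m, then the turn about the tool's z in degrees, then the opening, from 0 (shut) to 1 (fully open). A call has 1 to 20 rows; each row is the pose to reach, as a shift and turn from the pose commanded when the call began, along the tool's axes at that moment; what a row does not reach only later rows make up. A row lasts 1/8 s, in which the tool goes at most 62.5 mm and 10.7 degrees, less where a joint would pass 70% of its speed; a pose out of reach is approached as far as the arm can. A call with a gripper value outside its range is refused whole. The fingers move at their own pace and stop on an object; the grip force is fixed at half the most. Time passes only in rows, so rows that repeat a pose let the fingers close. It gives the time, the measured TCP pose, the force, the opening and the grip force at its end, in the units of the state.
- env.state(): the state, without advancing time (a new reading comes with each control period).
- env.read_camera(name): name is "scene" or "top" or "wrist"; returns (picture, depth): 384x512x3 uint8, red, green, blue; 384x512 float32, mm along the optical axis (not along the pixel's ray), 0 where there is no reading.
- env.get_calibration(name): a dict with "intrinsics" (3x3 intrinsics, pixels), "cam_to_world" (4x4, takes a point from camera to world coordinates); the wrist camera has in their place "T_tool_cam" (4x4, takes a point from camera to tool coordinates, whose origin is the TCP and whose axes are the flange's). Camera axes: x right, y up, looking along -z (the intrinsics and any distortion apply to the point x, -y, -z); pixel columns grow to the right and rows downward; lengths in mm; the calibration is good to about 2 mm. A picture is of the moment at which its call begins: read the wrist's pose just before it. get_calibration takes no time and is no camera call.
- env.job_done(): hands the job in; it is judged then, once.
The state is a dict: "t": time; "joints": joint angles; "qvel": joint speeds; "tau": joint torques, N m; "eef_pos": TCP position; "tcp_rot": TCP orientation; "ft_force": force on the tool from outside, world axes, zero at the start; "moment": the same for the moment, N m; "opening": opening from 0.0 (shut) to 1.0 (fully open); "grip_force": force on a finger pad.
Only numpy, scipy, OpenCV 4.12 (cv2) and the standard library are available. Lean on these libraries where they do the work, as an engineer would, in place of code of your own. Each camera call takes 0.05 s, during which the arm holds its last target. There are 200 camera calls.

## Working session

There is one attempt and no reset: what is moved stays moved. The work goes in short steps, Python scripts to look and compute and a tool call to move; the robot and the scene stay as the last step left them, time stands still between calls to the robot, and variables do not carry over. Pictures are saved under pics/ and viewed, at most 14 in all, crops included, and the job is handed in when it is done.

Besides the shell and the picture viewer there is one more tool, called after "Request:" as name([rows], argument=value, ...), one row to a line, values as JSON. carry_out: Moves the arm, as the interface text tells. Its arguments: {"type":"object","properties":{"series":{"type":"array","items":{"type":"array","items":{"type":"number"}}}},"required":["series"]}

```bash
mkdir -p pics; ls
cat > h.py <<'E'
import numpy as np, cv2
from cell import env
def snap(n):
    return env.read_camera(n)
def cam(n):
    c=env.get_calibration(n); K=np.array(c['intrinsics'])
    if n=='wrist':
        from scipy.spatial.transform import Rotation as R
        s=env.state(); T=np.eye(4); T[:3,:3]=R.from_euler('xyz',s['tcp_rot']).as_matrix(); T[:3,3]=s['eef_pos']
        return K,T@np.array(c['T_tool_cam']),c
    return K,np.array(c['cam_to_world']),c
def px2w(K,T,uv,z):
    uv=np.atleast_2d(uv).astype(float)
    d=np.c_[(uv[:,0]-K[0,2])/K[0,0],-(uv[:,1]-K[1,2])/K[1,1],-np.ones(len(uv))]@T[:3,:3].T
    o=T[:3,3]; s=(z-o[2])/d[:,2]
    return o+d*s[:,None]
def w2px(K,T,p):
    q=(np.atleast_2d(p)-T[:3,3])@T[:3,:3]
    return np.c_[K[0,0]*q[:,0]/-q[:,2]+K[0,2],K[1,1]*-q[:,1]/-q[:,2]+K[1,2]]
def cloud(K,T,dep):
    v,u=np.mgrid[:dep.shape[0],:dep.shape[1]]
    c=np.stack([(u-K[0,2])/K[0,0]*dep,-(v-K[1,2])/K[1,1]*dep,-dep],-1)
    return c@T[:3,:3].T+T[:3,3]
E
python3 - <<'E'
from h import *
print(env.state())
for n in ['scene','top']:
    K,T,c=cam(n); print(n,c)
    p,d=snap(n); cv2.imwrite(f'pics/{n}0.png',cv2.resize(p[:,:,::-1],None,fx=1.5,fy=1.5)); np.savez(f'{n}0.npz',p=p,d=d)
print(env.get_calibration('wrist'))
E
```

```text
pics
{'t': 0.0, 'joints': array([ 1.22040406e+00,  4.91549533e-01,  1.55946103e+00,  1.06624047e-05,
        1.09166575e+00, -1.05650137e-01]), 'qvel': array([ 0.00230476, -0.00188747,  0.00146104, -0.00069914,  0.00088198,
       -0.00044461]), 'tau': array([-3.45957444e-03, -6.12651873e+01, -2.58184254e+01,  6.91347336e-02,
        4.82864049e-02, -1.19324468e-04]), 'eef_pos': array([151.43659523, 606.33921019, 404.1638712 ]), 'tcp_rot': array([-3.14051604e+00, -1.23678772e-04,  2.89684553e+00]), 'ft_force': array([-0.65946747,  0.10034997,  0.4176271 ]), 'moment': array([ 0.03577449, -0.00114797,  0.00606243]), 'grip_force': 0.0, 'opening': 0.9986663552453082}
scene {'intrinsics': array([[379.76021509,   0.        , 258.25787048],
       [  0.        , 379.76021509, 190.01130822],
       [  0.        ,   0.        ,   1.        ]]), 'cam_to_world': array([[ 2.56317635e-01, -7.31415504e-01,  6.31927709e-01,
         1.21907765e+03],
       [ 9.66590547e-01,  1.95303937e-01, -1.66009298e-01,
        -1.95671826e+02],
       [-1.99619482e-03,  6.53366461e-01,  7.57039156e-01,
       
[... 463 characters left out ...]
],
       [ 1.42830631e-02,  7.41608738e-02,  9.97144001e-01,
         1.69268897e+03],
       [ 0.00000000e+00,  0.00000000e+00,  0.00000000e+00,
         1.00000000e+00]])}
{'intrinsics': array([[279.97366102,   0.        , 258.80130053],
       [  0.        , 279.97366102, 192.54368334],
       [  0.        ,   0.        ,   1.        ]]), 'T_tool_cam': array([[ 5.27770523e-04,  9.67370374e-01,  2.53365903e-01,
         7.07617136e+01],
       [ 9.99999689e-01, -3.62189908e-04, -7.00167505e-04,
        -1.15814888e-01],
       [-5.85554729e-04,  2.53366193e-01, -9.67370265e-01,
         1.99954977e+01],
       [ 0.00000000e+00,  0.00000000e+00,  0.00000000e+00,
         1.00000000e+00]])}
```

View pics/top0.png

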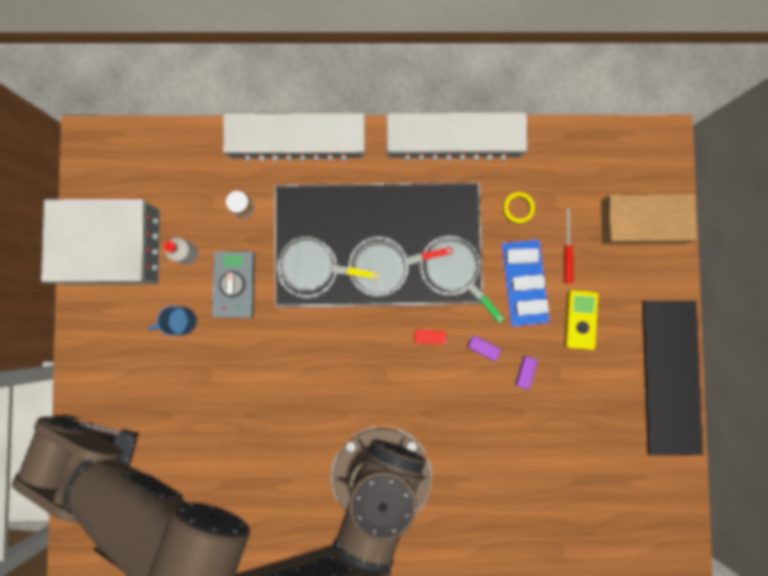

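View pics/scene0.png

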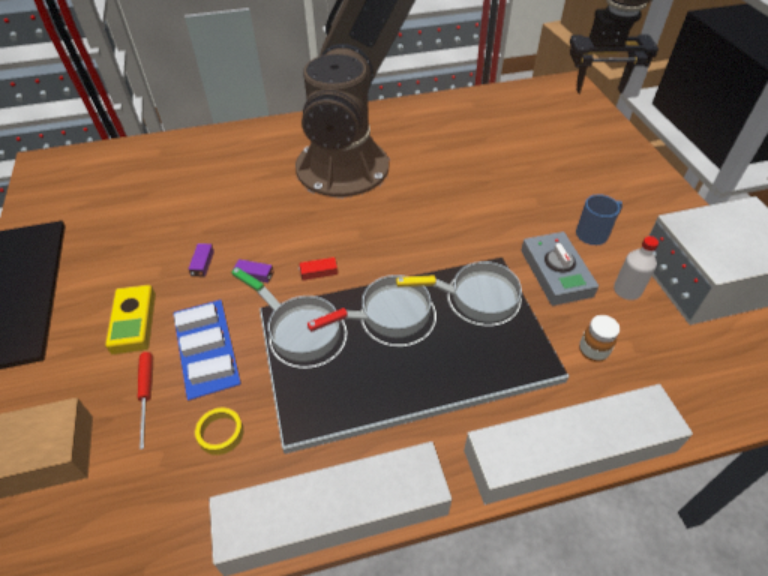

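The top picture shows the three pans: L at (307,266), M at (380,268) and R at (450,265). All the handles point to the right (−y). The blue tray with three cells is at (525,283), the controller with its knob at (232,284). The scene view agrees: three silver cells, with the red and purple blocks as look-alikes.

```bash
cat > m0.py <<'E'
from h import *
def rng(h,lo,hi): return cv2.inRange(h,np.array(lo),np.array(hi))
def big(m,n=1):
    c,_=cv2.findContours(m,cv2.RETR_EXTERNAL,cv2.CHAIN_APPROX_NONE)
    return sorted(c,key=cv2.contourArea)[::-1][:n]
if __name__=='__main__':
    K,T,_=cam('top'); f=np.load('top0.npz'); p=f['p']
    hsv=cv2.cvtColor(p,cv2.COLOR_RGB2HSV)
    roi=np.zeros(p.shape[:2],np.uint8); roi[110:240,130:420]=255
    dark=rng(hsv,(0,0,0),(180,255,75))&roi; roi2=dark.copy(); roi2[:,:175]=0; roi2[:,330:]=0
    c=max(big(roi2,3),key=len); r=cv2.minAreaRect(c); b=cv2.boxPoints(r); w=px2w(K,T,b,30)
    print('hob',w.round(1)[:,:2].tolist(), w.mean(0).round(1), [np.linalg.norm(w[i]-w[i-1]).round(1) for i in range(4)])
    for n,lo,hi,z in [('yellow',(22,150,120),(35,255,255),103),('red',(0,150,120),(6,255,255),103),('green',(50,120,60),(80,255,255),103),('blue',(105,150,80),(125,255,255),6)]:
        for c in big(rng(hsv,lo,hi)&roi,4):
            if cv2.contourArea(c)<20: continue
            b=cv2.boxPoints(cv2.minAreaRect(c)); w=px2w(K,T,b,z)
            print(n,w.mean(0).round(1),[np.linalg.norm(w[i]-w[i-1]).round(1) for i in range(2)],'px',b.mean(0).round(1), 'ang',[np.degrees(np.arctan2(*(w[i]-w[i-1])[[1,0]])).round(1) for i in (0,1)])
    for n,uv,z in [('panL',(204.7,177.5),70),('panM',(253,178.5),70),('panR',(300,176.5),70),('knob',(154.5,189.5),70),('cell0',(349,170.5),32),('cell1',(352.5,189),32),('cell2',(354.5,205),32)]:
        print(n,px2w(K,T,uv,z).round(1))
E
python3 m0.py
```

```text
hob [[747.5, 268.2], [752.9, -251.8], [552.8, -251.1], [548.4, 264.5]] [650.4   7.5  30. ] [np.float64(199.1), np.float64(520.1), np.float64(200.1), np.float64(515.5)]
yellow [ 397.9 -496.1  103. ] [np.float64(76.7), np.float64(146.2)] px [387.4 212.9] ang [np.float64(86.2), np.float64(-5.0)]
yellow [ 679.7 -346.6  103. ] [np.float64(75.9), np.float64(79.3)] px [345.5 138. ] ang [np.float64(-1.2), np.float64(-90.2)]
yellow [518.6  52.1 103. ] [np.float64(57.6), np.float64(15.3)] px [239.5 181.4] ang [np.float64(82.5), np.float64(-7.3)]
red [ 359.6 -118.8  103. ] [np.float64(29.4), np.float64(74.0)] px [286. 224.] ang [np.float64(-0.6), np.float64(-90.4)]
red [ 537.6 -467.1  103. ] [np.float64(18.7), np.float64(93.8)] px [378.5 175.5] ang [np.float64(89.6), np.float64(-1.6)]
red [ 565.4 -133.5  103. ] [np.float64(14.4), np.float64(59.1)] px [289.2 168.6] ang [np.float64(14.5), np.float64(-75.0)]
green [ 436.4 -503.4  103. ] [np.float64(26.0), np.float64(37.4)] px [389.  202.5] ang [np.float64(-1.7), np.float64(-90.4)]
green [ 430.5 -270.2  103. ] [np.float64(58.1), np.float64(14.9)] px [326.5 204.5] ang [np.float64(39.1), np.float64(-50.9)]
blue [ 471.4 -383.5    6. ] [np.float64(159.4), np.float64(92.3)] px [350.5 194.8] ang [np.float64(5.5), np.float64(-83.6)]
blue [ 596.1 -372.2    6. ] [np.float64(13.8), np.float64(88.9)] px [346.9 163.3] ang [np.float64(4.2), np.float64(-84.9)]
panL [[536.9 184.6  70. ]]
panM [[532.    1.6  70. ]]
panR [[ 538.6 -177.2   70. ]]
knob [[492.5 373.8  70. ]]
cell0 [[ 564.6 -373.6   32. ]]
cell1 [[ 492.2 -385.6   32. ]]
cell2 [[ 429.9 -391.9   32. ]]
```

Request:
carry_out([
  [-0.542,-0.484,-0.076,-14,1],
  [-0.542,-0.484,-0.076,-14,1],
  [-0.542,-0.484,-0.076,-14,1],
  [-0.542,-0.484,-0.076,-14,1],
  [-0.542,-0.484,-0.076,-14,1],
  [-0.542,-0.484,-0.076,-14,1],
  [-0.542,-0.484,-0.076,-14,1],
  [-0.542,-0.484,-0.076,-14,1],
  [-0.542,-0.484,-0.076,-14,1],
  [-0.542,-0.484,-0.076,-14,1],
  [-0.542,-0.484,-0.076,-14,1],
  [-0.542,-0.484,-0.076,-14,1],
  [-0.542,-0.484,-0.076,-14,1],
  [-0.542,-0.484,-0.076,-14,1],
  [-0.542,-0.484,-0.076,-14,1],
  [-0.542,-0.484,-0.076,-14,1],
])

```text
t: 2.1
eef_pos: [559.6, 6.3, 480.9]
tcp_rot: [3.142, 0.0, -3.141]
ft_force: [-0.1, -1.0, -0.3]
opening: 1.003
grip_force: 0.0
```

Run:
```python
from h import *
s=env.state(); print(s['t'],s['eef_pos'],s['tcp_rot'],s['joints'])
K,T,_=cam('wrist'); p,d=snap('wrist'); np.savez('w1.npz',p=p,d=d,T=T,K=K); cv2.imwrite('pics/w1.png',cv2.resize(p[:,:,::-1],None,fx=1.5,fy=1.5))
```

```text
2.1 [559.62137109   6.28518677 480.89037116] [ 3.14150927e+00  1.70646681e-04 -3.14076291e+00] [-1.06808808e-01  3.27231747e-01  1.61600974e+00  1.08691052e-04
  1.19819047e+00 -1.67847444e+00]
```

View pics/w1.png

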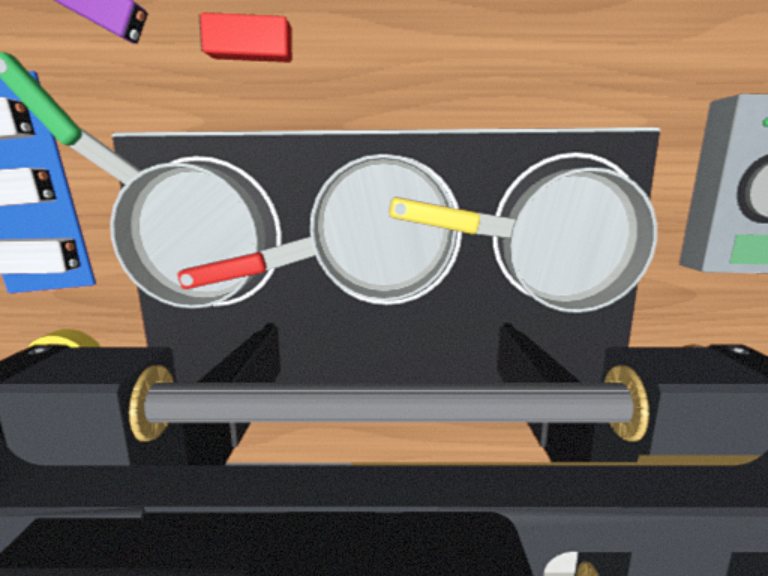

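The wrist view shows R at about (197,233), M at (385,230) and L at (577,240), with the handle strips and the hob's front edge along row 132. Next I fit the rims and rings.

```bash
cat > meas.py <<'E'
from h import *
from m0 import rng,big
from scipy.optimize import least_squares
def circ(P,c0,r,tol=8):
    c=np.array(c0,float)
    for t in (2.5*tol,1.5*tol,tol,tol/2):
        d=np.hypot(*(P-c).T); Q=P[abs(d-r)<t]
        if len(Q)<15: return c,0,0,0
        f=least_squares(lambda x:np.hypot(*(Q-x).T)-r,c,loss='soft_l1',f_scale=1.5); c=f.x
    a=np.degrees(np.arctan2(*(Q-c).T[::-1])); h=np.histogram(a,36,(-180,180))[0]
    return c,len(Q),np.median(np.hypot(*(Q-c).T)-r),(h>0).sum()
def grab(tag):
    K,T,_=cam('wrist'); p,d=snap('wrist'); np.savez(tag+'.npz',p=p,d=d,T=T,K=K); return p,d,K,T
def rows(P): return P[:,:2]
def handle(p,K,T,name):
    hsv=cv2.cvtColor(p,cv2.COLOR_RGB2HSV)
    lo,hi={'L':((22,130,90),(36,255,255)),'M':((0,130,90),(8,255,255)),'R':((50,90,40),(80,255,255))}[name]
    out=[]
    for c in big(rng(hsv,lo,hi),5):
        if cv2.contourArea(c)<150: continue
        m=np.zeros(p.shape[:2],np.uint8); cv2.drawContours(m,[c],-1,255,-1)
        v,u=np.nonzero(m); P=px2w(K,T,np.c_[u,v],103)[:,:2]
        ctr=P.mean(0); w,V=np.linalg.eigh(np.cov((P-ctr).T)); a=V[:,1]
        q=(P-ctr)@V; L=np.ptp(q[:,1]); W=np.ptp(q[:,0])
        out.append((ctr,a,L,W))
    return out
def pans(p,K,T,guess,edge=True):
    """guess: dict name->(x,y). rim top from inner rim edge at z=70 (r=65..68), ring r=76 (z=30)"""
    g=cv2.cvtColor(p,cv2.COLOR_RGB2GRAY); res={}
    hsv=cv2.cvtColor(p,cv2.COLOR_RGB2HSV)
    th=cv2.morphologyEx(g,cv2.MORPH_TOPHAT,np.ones((7,7)))
    v,u=np.nonzero((th>35)&(hsv[:,:,1]<70)); uv=np.c_[u,v]
    P70=rows(px2w(K,T,uv,70)); P30=rows(px2w(K,T,uv,30))
    return P70,P30
E
python3 - <<'E'
from meas import *
f=np.load('w1.npz'); p,d,K,T=[f[k] for k in 'pdKT']
C=cloud(K,T,d); z=C[...,2]
print('hob z',np.median(z[100:120,330:350]),np.median(z[210:225,220:300]))
G={'L':(537,185),'M':(532,2),'R':(538,-178)}
P70,P30=pans(p,K,T,G)
for n in 'LMR':
    m=(abs(z-70)<6)&(np.hypot(C[...,0]-G[n][0],C[...,1]-G[n][1])<85)
    print(n,'rimdepth',[circ(C[m][:,:2],G[n],66.5)])
    print('  rim',circ(P70,G[n],66.5)); print('  ring',circ(P30,np.array([533,{'L':190,'M':5,'R':-180}[n]]),75.))
    for h in handle(p,K,T,n): print('  handle',h[0].round(1),np.degrees(np.arctan2(h[1][1],h[1][0])).round(1),h[2:])
# front edge of hob
E
```

```text
hob z 30.137822374546516 30.057700332021568
L rimdepth [(array([545.91864821, 187.23900809]), 1015, np.float64(-0.48974269506605594), np.int64(36))]
  rim (array([534.53698682, 171.44863537]), 651, np.float64(0.4426734522464102), np.int64(23))
  ring (array([540.48524179, 190.11955732]), 667, np.float64(0.028074858276767145), np.int64(24))
  handle [518.2  45.4] 79.2 (np.float64(75.26703466872854), np.float64(18.37265495398666))
  handle [ 630.  -286.8] 90.8 (np.float64(63.541613904564436), np.float64(16.208419945217706))
M rimdepth [(array([534.8314298 ,   0.79535217]), 786, np.float64(-0.7213200885837807), np.int64(35))]
  rim (array([535.64822033,   2.29804305]), 1028, np.float64(0.5154359908380357), np.int64(35))
  ring (array([541.00012301,   2.8229615 ]), 980, np.float64(-0.5254233362512011), np.int64(36))
  handle [ 384.3 -102.5] 86.2 (np.float64(69.28797445795257), np.float64(32.75954763289111))
  handle [ 565.6 -135.8] 102.4 (np.float64(77.02049071792484), np.float64(17.939676406189413))
R rimdepth [(array([ 542.27125612, -184.24083849]), 950, np.float64(-0.4720683991831365), np.int64(35))]
  rim (array([ 538.09416526, -162.41423585]), 675, np.float64(0.104157631880895), np.int64(25))
  ring (array([ 543.86900265, -181.84396632]), 657, np.float64(-0.026137647912776174), np.int64(23))
  handle [ 430.4 -269.1] -142.8 (np.float64(78.67891722584693), np.float64(21.732780998096086))
  handle [547.2 317.7] 75.1 (np.float64(35.34307079707418), np.float64(29.331765928625515))
```

```bash
cat >> meas.py <<'E'
def ringpts(p,d,K,T):
    C=cloud(K,T,d); z=C[...,2]; g=cv2.cvtColor(p,cv2.COLOR_RGB2GRAY)
    flat=cv2.erode(((abs(z-30)<2.5)).astype(np.uint8),np.ones((3,3)))>0
    v,u=np.nonzero(flat&(g>110)); return px2w(K,T,np.c_[u,v],30)[:,:2]
def rimpts(d,K,T):
    C=cloud(K,T,d); z=C[...,2]; return C[abs(z-70)<4][:,:2]
def zones(p,d,K,T,names='LMR',x0=(541,3,0.01)):
    Q=ringpts(p,d,K,T); off={'L':185,'M':0,'R':-185}
    x=np.array(x0,float)
    def ctr(x,n): return np.array([x[0]-np.sin(x[2])*off[n],x[1]+np.cos(x[2])*off[n]])
    for t in (8,5,4):
        S={n:Q[abs(np.hypot(*(Q-ctr(x,n)).T)-75)<t] for n in names}
        f=least_squares(lambda y:np.concatenate([np.hypot(*(S[n]-ctr(y,n)).T)-75 for n in names]),x,loss='soft_l1',f_scale=1,x_scale=[1,1,.005]); x=f.x
    print('zones M',x.round(4),'n',{n:len(S[n]) for n in names},'rms',np.sqrt(np.mean(f.fun**2)).round(2))
    return {n:ctr(x,n) for n in names},x[2]
E
python3 - <<'E'
from meas import *
f=np.load('w1.npz'); p,d,K,T=[f[k] for k in 'pdKT']
Z,a=zones(p,d,K,T); print({k:v.round(1).tolist() for k,v in Z.items()},np.degrees(a))
Q=ringpts(p,d,K,T)
for n in Z: print(n,circ(Q,Z[n],75,5))
R=rimpts(d,K,T)
for n in Z: print('rim',n,circ(R,Z[n],66.5,12))
# hob front edge
e=cloud(K,T,d)
for u in (110,200,310,420):
    g=cv2.cvtColor(p,cv2.COLOR_RGB2HSV)[:,:,2][60:110,u].astype(int); k=60+np.argmin(np.diff(g)); print('edge',px2w(K,T,(u,k),30)[0].round(1))
E
```

```text
zones M [5.421693e+02 4.138700e+00 9.800000e-03] n {'L': 424, 'M': 268, 'R': 462} rms 1.6
{'L': [540.4, 189.1], 'M': [542.2, 4.1], 'R': [544.0, -180.9]} 0.5594924544783444
L (array([540.43553116, 189.69586681]), 395, np.float64(0.1581494317240555), np.int64(19))
M (array([541.86230719,   4.60639616]), 258, np.float64(0.37487273279457867), np.int64(18))
R (array([ 543.99115248, -181.77578771]), 403, np.float64(0.03352521794711549), np.int64(19))
rim L (array([545.96027841, 187.33594515]), 900, np.float64(-0.4721023834567575), np.int64(36))
rim M (array([534.93142198,   0.62359908]), 741, np.float64(-0.5460625788639533), np.int64(35))
rim R (array([ 542.19678592, -184.50045294]), 848, np.float64(-0.43229012999746885), np.int64(35))
edge [ 446.9 -209.5   30. ]
edge [446.7 -79.   30. ]
edge [445.1  80.5  30. ]
edge [443.5 239.7  30. ]
```

Request:
carry_out([
  [0.0415,0.0377,0.1,10.5,0.5],
  [0.0415,0.0377,0.15,21,0.5],
  [0.0415,0.0377,0.15,31.5,0.5],
  [0.0415,0.0377,0.15,42,0.5],
  [0.0415,0.0377,0.15,52.5,0.5],
  [0.0415,0.0377,0.15,63,0.5],
  [0.0415,0.0377,0.15,73.5,0.5],
  [0.0415,0.0377,0.15,84,0.5],
  [0.0415,0.0377,0.15,94.5,0.5],
  [0.0415,0.0377,0.15,101,0.5],
  [0.0415,0.0377,0.15,101,0.5],
  [0.0415,0.0377,0.18,101,0.5],
  [0.0415,0.0377,0.2,101,0.5],
  [0.0415,0.0377,0.214,101,0.5],
  [0.0415,0.0377,0.214,101,0.5],
])

```text
t: 4.03
eef_pos: [518.5, 43.3, 266.1]
tcp_rot: [-3.14, 0.0, 1.38]
ft_force: [0.6, -0.7, -0.4]
opening: 0.497
grip_force: 0.0
```

Request:
carry_out([
  [0,0,0,0,0.1],
  [0,0,0,0,0.1],
  [0,0,0,0,0.1],
  [0,0,0,0,0.1],
  [0,0,0,0,0.1],
  [0,0,0,0,0.1],
])

```text
t: 4.78
eef_pos: [518.5, 43.1, 266.9]
tcp_rot: [3.141, 0.0, 1.378]
ft_force: [-1.7, -1.0, 4.6]
opening: 0.184
grip_force: 30.0
```

Run:
```python
from meas import *
s=env.state(); print(s)
p,d,K,T=grab('w2'); cv2.imwrite('pics/w2.png',p[:,:,::-1])
R=rimpts(d,K,T)
for n,c in {'L':(546,187),'M':(535,1)}.items(): print('rim',n,circ(R,c,66.5,12))
```

```text
{'t': 4.775, 'joints': array([-4.40436834e-02,  5.36729632e-01,  1.95030253e+00, -6.57089864e-05,
        6.54335285e-01,  1.48318084e-01]), 'qvel': array([-1.11455386e-03,  5.91726588e-04,  7.70820360e-04,  1.32237488e-05,
       -4.40288593e-04, -4.22153539e-04]), 'tau': array([  0.58410052, -52.25079417, -15.93745172,   0.36556819,
        -0.31123037,   0.13672203]), 'eef_pos': array([518.49598861,  43.10944537, 266.92897368]), 'tcp_rot': array([3.14136401e+00, 6.28582834e-06, 1.37848669e+00]), 'ft_force': array([-1.66978292, -0.99041152,  4.56896781]), 'moment': array([-0.27604972,  0.27711786,  0.13202143]), 'grip_force': 29.999006688594818, 'opening': 0.18406992662033797}
rim L (array([546.18073981, 188.58408913]), 2072, np.float64(-0.2416344196315947), np.int64(17))
rim M (array([534.34515292,   1.37533531]), 1113, np.float64(-0.089395985551036), np.int64(16))
```

View pics/w2.png

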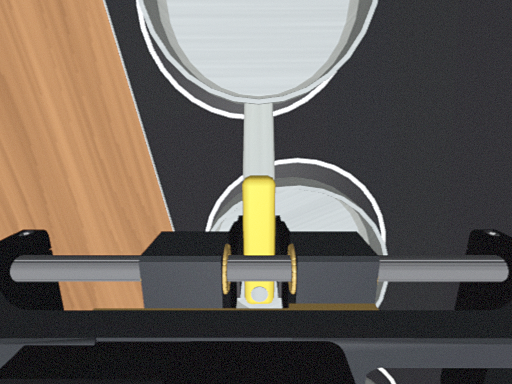

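The handle is gripped squarely, with the yellow grip at (259,240) and the strip pointing straight at pan L. Next I work out the arc.

```bash
cat > arc.py <<'E'
import numpy as np
def arc(tcp,yaw,c0,c1,dyaw,n):
    """rows moving rigidly held pan from centre c0 to c1 turning by dyaw deg; tool-frame shifts"""
    tcp,c0,c1=map(np.array,(tcp,c0,c1)); y=np.radians(yaw)
    ex=np.array([np.cos(y),np.sin(y)]); ey=np.array([np.sin(y),-np.cos(y)])
    r=[]
    for k in range(1,n+1):
        s=k/n; a=np.radians(dyaw*s); Rm=np.array([[np.cos(a),-np.sin(a)],[np.sin(a),np.cos(a)]])
        q=c0+(c1-c0)*s+Rm@(tcp-c0)-tcp
        r.append([round(q@ex/1000,4),round(q@ey/1000,4),0,round(-dyaw*s,1),0.1])
    print(r)
E
python3 -c "
from arc import *
arc((518.5,43.1),78.98,(546.0,188.0),(540.4,189.4),101.6,16)"
```

```text
[[np.float64(0.001), np.float64(0.0159), 0, -6.3, 0.1], [np.float64(0.0038), np.float64(0.0317), 0, -12.7, 0.1], [np.float64(0.0084), np.float64(0.047), 0, -19.0, 0.1], [np.float64(0.0146), np.float64(0.0618), 0, -25.4, 0.1], [np.float64(0.0225), np.float64(0.0757), 0, -31.8, 0.1], [np.float64(0.032), np.float64(0.0887), 0, -38.1, 0.1], [np.float64(0.0428), np.float64(0.1006), 0, -44.4, 0.1], [np.float64(0.055), np.float64(0.1112), 0, -50.8, 0.1], [np.float64(0.0682), np.float64(0.1203), 0, -57.1, 0.1], [np.float64(0.0825), np.float64(0.128), 0, -63.5, 0.1], [np.float64(0.0975), np.float64(0.134), 0, -69.8, 0.1], [np.float64(0.1132), np.float64(0.1384), 0, -76.2, 0.1], [np.float64(0.1293), np.float64(0.1409), 0, -82.5, 0.1], [np.float64(0.1456), np.float64(0.1417), 0, -88.9, 0.1], [np.float64(0.162), np.float64(0.1407), 0, -95.2, 0.1], [np.float64(0.1781), np.float64(0.1379), 0, -101.6, 0.1]]
```

Request:
carry_out([
  [0.001,0.0159,0,-6.3,0.1],
  [0.0038,0.0317,0,-12.7,0.1],
  [0.0084,0.047,0,-19.0,0.1],
  [0.0146,0.0618,0,-25.4,0.1],
  [0.0225,0.0757,0,-31.8,0.1],
  [0.032,0.0887,0,-38.1,0.1],
  [0.0428,0.1006,0,-44.4,0.1],
  [0.055,0.1112,0,-50.8,0.1],
  [0.0682,0.1203,0,-57.1,0.1],
  [0.0825,0.128,0,-63.5,0.1],
  [0.0975,0.134,0,-69.8,0.1],
  [0.1132,0.1384,0,-76.2,0.1],
  [0.1293,0.1409,0,-82.5,0.1],
  [0.1456,0.1417,0,-88.9,0.1],
  [0.162,0.1407,0,-95.2,0.1],
  [0.1781,0.1379,0,-101.6,0.1],
  [0.1781,0.1379,0,-101.6,0.1],
  [0.1781,0.1379,0,-101.6,0.1],
])

```text
t: 7.08
eef_pos: [688.1, 191.3, 267.1]
tcp_rot: [3.141, 0.001, -3.135]
ft_force: [2.0, 1.2, 5.4]
opening: 0.186
grip_force: 30.0
```

Run:
```python
from meas import *
p,d,K,T=grab('w3')
R=rimpts(d,K,T)
print('rim',circ(R,(540,189),66.5,12)); print('ring',circ(ringpts(p,d,K,T),(540.4,189.4),75,5))
for h in handle(p,K,T,'L'): print('  handle',h[0].round(1),np.degrees(np.arctan2(h[1][1],h[1][0])).round(1),h[2:])
```

```text
rim (array([540.45659132, 189.70288098]), 2063, np.float64(-0.22747615917528208), np.int64(16))
ring (array([539.11147471, 189.06450706]), 1065, np.float64(0.09002604967011507), np.int64(14))
  handle [668.5 191.1] -179.6 (np.float64(45.45010780191778), np.float64(17.96589919855524))
  handle [715.7 191.6] 86.1 (np.float64(17.724913569735563), np.float64(15.067527860769355))
```

Request:
carry_out([
  [0,0,0,0,0.5],
  [0,0,0,0,0.5],
  [0,0,0,0,0.5],
  [0,0,-0.04,0,0.5],
  [0,0,-0.07,0,0.5],
  [0.02,-0.0553,-0.07,10,0.5],
  [0.04,-0.11,-0.07,20,0.5],
  [0.06,-0.166,-0.07,30,0.5],
  [0.08,-0.221,-0.07,40,0.5],
  [0.1,-0.276,-0.07,50,0.5],
  [0.1247,-0.332,-0.07,60,0.5],
  [0.1247,-0.332,-0.07,70,0.5],
  [0.1247,-0.332,-0.07,78,0.5],
  [0.1247,-0.332,-0.07,78,0.5],
  [0.1247,-0.332,-0.03,78,0.5],
  [0.1247,-0.332,0,78,0.5],
  [0.1247,-0.332,0,78,0.5],
])

```text
t: 9.25
eef_pos: [566.3, -141.3, 265.1]
tcp_rot: [-3.138, -0.002, 1.793]
ft_force: [0.2, 0.1, 0.3]
opening: 0.499
grip_force: 0.0
```

Request:
carry_out([
  [0,0,0,0,0.1],
  [0,0,0,0,0.1],
  [0,0,0,0,0.1],
  [0,0,0,0,0.1],
  [0,0,0,0,0.1],
  [0,0,0,0,0.1],
])

```text
t: 10.0
eef_pos: [566.7, -141.8, 267.1]
tcp_rot: [3.141, 0.001, 1.79]
ft_force: [-0.4, -1.5, 5.4]
opening: 0.187
grip_force: 30.0
```

Run:
```python
from meas import *
s=env.state(); print(s['eef_pos'],np.degrees(s['tcp_rot'][2]))
p,d,K,T=grab('w4'); cv2.imwrite('pics/w4.png',p[:,:,::-1])
R=rimpts(d,K,T)
print('rim',circ(R,(535,1),66.5,12)); print('ring',circ(ringpts(p,d,K,T),(542,4.2),75,5))
for h in handle(p,K,T,'M'): print('  handle',h[0].round(1),np.degrees(np.arctan2(h[1][1],h[1][0])).round(1),h[2:])
y=s['tcp_rot'][2]; e=s['eef_pos'][:2]; c=circ(R,(535,1),66.5,12)[0]; print('pan from tool',np.linalg.norm(c-e),np.degrees(np.arctan2(*(c-e)[::-1])))
from arc import *
a=180.56-np.degrees(y); arc(e,np.degrees(y),c,(542.0,4.4),a,16)
```

```text
[ 566.68687714 -141.76630568  267.13678764] 102.57473553881009
rim (array([534.92088419,   0.97891783]), 2111, np.float64(-0.2369251064665434), np.int64(17))
ring (array([541.28514608,   4.62553582]), 1074, np.float64(0.09139258548178475), np.int64(14))
  handle [ 436.6 -106.1] 86.9 (np.float64(53.201888880730536), np.float64(23.385640968929167))
  handle [ 563.  -123.3] 102.3 (np.float64(43.889452425812166), np.float64(17.6745775819577))
  handle [ 573.3 -169. ] -172.5 (np.float64(17.273933204643093), np.float64(16.5489346615624))
pan from tool 146.2370580339609 102.54595470056482
[[np.float64(0.0006), np.float64(0.0129), 0, np.float64(-4.9), 0.1], [np.float64(0.0023), np.float64(0.0257), 0, np.float64(-9.7), 0.1], [np.float64(0.0051), np.float64(0.0384), 0, np.float64(-14.6), 0.1], [np.float64(0.0088), np.float64(0.0507), 0, np.float64(-19.5), 0.1], [np.float64(0.0136), np.float64(0.0627), 0, np.float64(-24.4), 0.1], [np.float64(0.0193), np.float64(0.0743), 0, np.float64(-29.2), 0.1], [np.float64(0.0259), np.float64(0.0854), 0, np.float64(-34.1), 0.1], [np.float64(0.0334), np.float64(0.0959), 0, np.float64(-39.0), 0.1], [np.float64(0.0418), np.float64(0.1057), 0, np.float64(-43.9), 0.1], [np.float64(0.0509), np.float64(0.1147), 0, np.float64(-48.7), 0.1], [np.float64(0.0607), np.float64(0.123), 0, np.float64(-53.6), 0.1], [np.float64(0.0711), np.float64(0.1304), 0, np.float64(-58.5), 0.1], [np.float64(0.0821), np.float64(0.137), 0, np.float64(-63.4), 0.1], [np.float64(0.0935), np.float64(0.1426), 0, np.float64(-68.2), 0.1], [np.float64(0.1054), np.float64(0.1472), 0, np.float64(-73.1), 0.1], [np.float64(0.1175), np.float64(0.1507), 0, np.float64(-78.0), 0.1]]
```

Request:
carry_out([
  [0.0006,0.0129,0,-4.9,0.1],
  [0.0023,0.0257,0,-9.7,0.1],
  [0.0051,0.0384,0,-14.6,0.1],
  [0.0088,0.0507,0,-19.5,0.1],
  [0.0136,0.0627,0,-24.4,0.1],
  [0.0193,0.0743,0,-29.2,0.1],
  [0.0259,0.0854,0,-34.1,0.1],
  [0.0334,0.0959,0,-39.0,0.1],
  [0.0418,0.1057,0,-43.9,0.1],
  [0.0509,0.1147,0,-48.7,0.1],
  [0.0607,0.123,0,-53.6,0.1],
  [0.0711,0.1304,0,-58.5,0.1],
  [0.0821,0.137,0,-63.4,0.1],
  [0.0935,0.1426,0,-68.2,0.1],
  [0.1054,0.1472,0,-73.1,0.1],
  [0.1175,0.1507,0,-78.0,0.1],
  [0.1175,0.1507,0,-78.0,0.1],
  [0.1175,0.1507,0,-78.0,0.1],
])

```text
t: 12.3
eef_pos: [688.1, 5.5, 266.9]
tcp_rot: [-3.142, 0.001, -3.133]
ft_force: [2.1, -1.4, 4.4]
opening: 0.191
grip_force: 29.6
```

Run:
```python
from meas import *
s=env.state(); print(s['eef_pos'],np.degrees(s['tcp_rot'][2]))
p,d,K,T=grab('w5')
R=rimpts(d,K,T)
print('rim',circ(R,(542,4),66.5,12)); print('ring',circ(ringpts(p,d,K,T),(542,4.2),75,5))
for h in handle(p,K,T,'M'): print('  handle',h[0].round(1),np.degrees(np.arctan2(h[1][1],h[1][0])).round(1),h[2:])
print('rimL',circ(R,(540,189),66.5,12),'R',circ(R,(542,-184),66.5,12))
```

```text
[688.14851108   5.46619863 266.90607467] -179.52809165524494
rim (array([542.24244118,  -2.82445426]), 2106, np.float64(-0.2487550010341124), np.int64(17))
ring (array([541.01044716,   3.65178483]), 1154, np.float64(0.027330175983195204), np.int64(14))
  handle [669.2   4.4] -176.5 (np.float64(44.360070427965255), np.float64(17.9124611769898))
  handle [716.4   6.9] 69.6 (np.float64(20.621506886902104), np.float64(19.632165782416454))
rimL (array([540.62567503, 189.01399702]), 1025, np.float64(0.1829046563327097), np.int64(7)) R (array([ 542.79636667, -184.51535042]), 1000, np.float64(0.15986095553626), np.int64(7))
```

Request:
carry_out([
  [0,0,0,1,0.1],
  [0,0,0,2,0.1],
  [0,0,0,2.7,0.1],
  [0,0,0,2.7,0.1],
])

```text
t: 12.85
eef_pos: [687.9, 5.3, 266.6]
tcp_rot: [-3.141, -0.001, 3.103]
ft_force: [0.7, -6.2, 4.8]
opening: 0.194
grip_force: 30.2
```

Run:
```python
from meas import *
s=env.state(); print(s['eef_pos'],np.degrees(s['tcp_rot'][2]))
p,d,K,T=grab('w5')
R=rimpts(d,K,T)
print('rim',circ(R,(542,4),66.5,12)); print('ring',circ(ringpts(p,d,K,T),(542,4.2),75,5))
for h in handle(p,K,T,'M'): print('  handle',h[0].round(1),np.degrees(np.arctan2(h[1][1],h[1][0])).round(1),h[2:])
```

```text
[687.87007122   5.26408499 266.57007145] 177.8073787240806
rim (array([541.39862303,   1.24688877]), 2100, np.float64(-0.2151515357892393), np.int64(17))
ring (array([540.90744232,   3.90108162]), 1095, np.float64(0.05981079014243562), np.int64(14))
  handle [668.6   4.7] -178.2 (np.float64(44.24826226509735), np.float64(17.89538199213745))
  handle [715.6   5.8] 81.1 (np.float64(18.747172515747504), np.float64(17.499715722003636))
```

Request:
carry_out([
  [0,0,0,1,0.1],
  [0,0,0,2,0.1],
  [0,0,0,2,0.1],
])

```text
t: 13.28
eef_pos: [687.7, 5.3, 266.5]
tcp_rot: [-3.141, -0.002, 3.068]
ft_force: [-0.5, -5.4, 3.9]
opening: 0.192
grip_force: 30.1
```

Request:
carry_out([
  [0,0,0,0,0.5],
  [0,0,0,0,0.5],
  [0,0,0,0,0.5],
  [0,0,-0.04,0,0.5],
  [0,0,-0.1,0,0.5],
  [0,0,-0.1,0,0.5],
])

```text
t: 14.02
eef_pos: [688.3, 6.0, 371.6]
tcp_rot: [3.141, 0.008, 3.069]
ft_force: [-1.0, 0.2, 0.8]
opening: 0.501
grip_force: 0.0
```

Run:
```python
from meas import *
s=env.state(); print(s['eef_pos'],np.degrees(s['tcp_rot'][2]))
p,d,K,T=grab('w5')
R=rimpts(d,K,T)
print('rim',circ(R,(542,4),66.5,12)); print('ring',circ(ringpts(p,d,K,T),(542,4.2),75,5))
for h in handle(p,K,T,'M'): print('  handle',h[0].round(1),np.degrees(np.arctan2(h[1][1],h[1][0])).round(1),h[2:])
print('rimL',circ(R,(540,189),66.5,12),'R',circ(R,(542,-184),66.5,12))
```

```text
[688.33600055   6.03075615 371.60846017] 175.8661574315115
rim (array([541.09938481,   6.25996532]), 1147, np.float64(-0.4679083184779813), np.int64(23))
ring (array([540.97821216,   4.18281948]), 677, np.float64(0.15431315531404266), np.int64(18))
  handle [684.7   5.3] 179.5 (np.float64(76.53342592838024), np.float64(18.373453118046577))
rimL (array([540.4114809 , 188.93052862]), 1060, np.float64(-0.054461204850760225), np.int64(18)) R (array([ 542.23941289, -184.55619885]), 960, np.float64(-0.04285132442066697), np.int64(19))
```

Request:
carry_out([
  [0,0,0.03,-3.7,0.5],
  [0,0,0.07,-3.7,0.5],
  [0,0,0.1,-3.7,0.5],
  [0,0,0.1,-3.7,0.5],
  [0,0,0.1,-3.7,0.1],
  [0,0,0.1,-3.7,0.1],
  [0,0,0.1,-3.7,0.1],
  [0,0,0.1,-3.7,0.1],
  [0,0,0.1,-3.7,0.1],
  [0,0,0.1,-4.3,0.1],
  [0,0,0.1,-4.9,0.1],
  [0,0,0.1,-4.9,0.1],
])

```text
t: 15.58
eef_pos: [688.2, 6.4, 267.1]
tcp_rot: [3.14, 0.001, -3.128]
ft_force: [1.5, 4.0, 5.8]
opening: 0.189
grip_force: 30.1
```

Request:
carry_out([
  [0,0,0,0,0.5],
  [0,0,0,0,0.5],
  [0,0,0,0,0.5],
  [0,0,-0.04,0,0.5],
  [0,0,-0.1,0,0.5],
  [0,0,-0.1,0,0.5],
])

```text
t: 16.32
eef_pos: [688.3, 5.8, 371.6]
tcp_rot: [-3.141, 0.008, -3.128]
ft_force: [0.5, -0.0, -0.6]
opening: 0.502
grip_force: 0.0
```

Run:
```python
from meas import *
s=env.state(); print(s['eef_pos'],np.degrees(s['tcp_rot'][2]))
p,d,K,T=grab('w5')
R=rimpts(d,K,T)
print('rim',circ(R,(542,4),66.5,12)); print('ring',circ(ringpts(p,d,K,T),(542,4.2),75,5))
for h in handle(p,K,T,'M'): print('  handle',h[0].round(1),np.degrees(np.arctan2(h[1][1],h[1][0])).round(1),h[2:])
# move to green grip
y=s['tcp_rot'][2]; D=np.array([425.9,-272.8])-s['eef_pos'][:2]
print('shift',D@[np.cos(y),np.sin(y)],D@[np.sin(y),-np.cos(y)],'turn',np.degrees(y)%360-37.2)
```

```text
[688.33028761   5.81310688 371.58681096] -179.21912411995692
rim (array([540.84187598,   5.53426718]), 1142, np.float64(-0.45381487273834864), np.int64(23))
ring (array([540.92662712,   4.21917762]), 679, np.float64(0.18372971426930462), np.int64(16))
  handle [684.3   6.3] -179.8 (np.float64(76.21222844000047), np.float64(18.139138856778402))
shift 266.20297547205263 -275.0107180357889 turn 143.5808758800431
```

Request:
carry_out([
  [0.02,-0.02,0,10.5,0.5],
  [0.04,-0.04,0,21,0.5],
  [0.06,-0.06,0,31.5,0.5],
  [0.08,-0.08,0,42,0.5],
  [0.1,-0.1,0,52.5,0.5],
  [0.12,-0.12,0,63,0.5],
  [0.14,-0.145,0,73.5,0.5],
  [0.16,-0.165,0,84,0.5],
  [0.18,-0.185,0,94.5,0.5],
  [0.2,-0.205,0,105,0.5],
  [0.22,-0.225,0,115.5,0.5],
  [0.24,-0.245,0,126,0.5],
  [0.266,-0.275,0.02,136.5,0.5],
  [0.266,-0.275,0.03,143.6,0.5],
  [0.266,-0.275,0.05,143.6,0.5],
  [0.266,-0.275,0.08,143.6,0.5],
  [0.266,-0.275,0.1,143.6,0.5],
  [0.266,-0.275,0.1,143.6,0.5],
])

```text
t: 18.62
eef_pos: [425.4, -272.5, 264.8]
tcp_rot: [-3.137, 0.001, 0.649]
ft_force: [0.5, 0.0, 0.5]
opening: 0.5
grip_force: 0.0
```

Request:
carry_out([
  [0,0,0,0,0.1],
  [0,0,0,0,0.1],
  [0,0,0,0,0.1],
  [0,0,0,0,0.1],
  [0,0,0,0,0.1],
  [0,0,0,0,0.1],
])

```text
t: 19.38
eef_pos: [425.9, -272.9, 267.0]
tcp_rot: [3.141, -0.0, 0.649]
ft_force: [-1.9, -2.6, 5.8]
opening: 0.186
grip_force: 30.0
```

Run:
```python
from meas import *
s=env.state(); print(s['eef_pos'],np.degrees(s['tcp_rot'][2]),s['joints'].round(2))
p,d,K,T=grab('w6'); cv2.imwrite('pics/w6.png',p[:,:,::-1])
R=rimpts(d,K,T)
print('ring',circ(ringpts(p,d,K,T),(544,-181.3),75,5))
for h in handle(p,K,T,'R'): print('  handle',h[0].round(1),np.degrees(np.arctan2(h[1][1],h[1][0])).round(1),h[2:])
y=s['tcp_rot'][2]; e=s['eef_pos'][:2]; r=circ(R,(542,-184.5),66.5,12);c=r[0]; print(r,'pan from tool',np.linalg.norm(c-e),np.degrees(np.arctan2(*(c-e)[::-1])))
from arc import *
a=180.56-np.degrees(np.arctan2(*(c-e)[::-1])); print(a); arc(e,np.degrees(y),c,(543.5,-181.2),a,19)
```

```text
[ 425.85409266 -272.86533624  267.04041853] 37.178102573731955 [-0.7   0.52  1.99 -0.    0.63  0.22]
ring (array([ 543.93533917, -180.57209123]), 786, np.float64(0.1173120803204668), np.int64(12))
  handle [ 441.1 -261.8] -142.7 (np.float64(43.29576722251845), np.float64(18.029056050835933))
  handle [ 404.1 -290. ] -153.3 (np.float64(18.504015847315433), np.float64(18.320596119901253))
(array([ 542.29153498, -184.62465129]), 2126, np.float64(-0.25465868702804073), np.int64(17)) pan from tool 146.09618905123844 37.15622150194361
143.4037784980564
[[np.float64(0.0014), np.float64(0.0191), 0, np.float64(-7.5), 0.1], [np.float64(0.0053), np.float64(0.0378), 0, np.float64(-15.1), 0.1], [np.float64(0.0117), np.float64(0.0559), 0, np.float64(-22.6), 0.1], [np.float64(0.0204), np.float64(0.0731), 0, np.float64(-30.2), 0.1], [np.float64(0.0313), np.float64(0.0889), 0, np.float64(-37.7), 0.1], [np.float64(0.0442), np.float64(0.1032), 0, np.float64(-45.3), 0.1], [np.float64(0.0589), np.float64(0.1157), 0, np.float64(-52.8), 0.1], [np.float64(0.0751), np.float64(0.1262), 0, np.float64(-60.4), 0.1], [np.float64(0.0926), np.float64(0.1345), 0, np.float64(-67.9), 0.1], [np.float64(0.111), np.float64(0.1404), 0, np.float64(-75.5), 0.1], [np.float64(0.1301), np.float64(0.1439), 0, np.float64(-83.0), 0.1], [np.float64(0.1494), np.float64(0.1449), 0, np.float64(-90.6), 0.1], [np.float64(0.1687), np.float64(0.1433), 0, np.float64(-98.1), 0.1], [np.float64(0.1877), np.float64(0.1393), 0, np.float64(-105.7), 0.1], [np.float64(0.206), np.float64(0.1328), 0, np.float64(-113.2), 0.1], [np.float64(0.2233), np.float64(0.1239), 0, np.float64(-120.8), 0.1], [np.float64(0.2393), np.float64(0.1129), 0, np.float64(-128.3), 0.1], [np.float64(0.2538), np.float64(0.1), 0, np.float64(-135.9), 0.1], [np.float64(0.2664), np.float64(0.0852), 0, np.float64(-143.4), 0.1]]
```

Request:
carry_out([
  [0.0014,0.0191,0,-7.5,0.1],
  [0.0053,0.0378,0,-15.1,0.1],
  [0.0117,0.0559,0,-22.6,0.1],
  [0.0204,0.0731,0,-30.2,0.1],
  [0.0313,0.0889,0,-37.7,0.1],
  [0.0442,0.1032,0,-45.3,0.1],
  [0.0589,0.1157,0,-52.8,0.1],
  [0.0751,0.1262,0,-60.4,0.1],
  [0.0926,0.1345,0,-67.9,0.1],
  [0.111,0.1404,0,-75.5,0.1],
  [0.1301,0.1439,0,-83.0,0.1],
  [0.1494,0.1449,0,-90.6,0.1],
  [0.1687,0.1433,0,-98.1,0.1],
  [0.1877,0.1393,0,-105.7,0.1],
  [0.206,0.1328,0,-113.2,0.1],
  [0.2233,0.1239,0,-120.8,0.1],
  [0.2393,0.1129,0,-128.3,0.1],
  [0.2538,0.1,0,-135.9,0.1],
  [0.2664,0.0852,0,-143.4,0.1],
  [0.2664,0.0852,0,-143.4,0.1],
])

```text
t: 21.92
eef_pos: [689.9, -178.8, 267.1]
tcp_rot: [-3.141, 0.001, -3.131]
ft_force: [3.1, -0.9, 4.7]
opening: 0.185
grip_force: 30.0
```

Run:
```python
from meas import *
s=env.state(); print(s['eef_pos'],np.degrees(s['tcp_rot'][2]),s['joints'].round(2))
p,d,K,T=grab('w7')
R=rimpts(d,K,T)
print('ring',circ(ringpts(p,d,K,T),(544,-181.3),75,5))
for h in handle(p,K,T,'R'): print('  handle',h[0].round(1),np.degrees(np.arctan2(h[1][1],h[1][0])).round(1),h[2:])
print(circ(R,(543,-182),66.5,12))
```

```text
[ 689.86144824 -178.81614171  267.12407531] -179.36852265608204 [-0.35  0.75  1.44 -0.    0.94 -1.93]
ring (array([ 542.74442318, -180.94502509]), 994, np.float64(0.09799045500164283), np.int64(14))
  handle [ 671.4 -179.3] -179.2 (np.float64(43.35421314359931), np.float64(18.30167827286335))
  handle [ 718.3 -178.5] 100.1 (np.float64(18.742438719173826), np.float64(18.132278516972924))
(array([ 544.34934474, -181.29026026]), 2111, np.float64(-0.2459843791885845), np.int64(18))
```

Request:
carry_out([
  [0,0,0,0,0.6],
  [0,0,0,0,0.6],
  [0,0,0,0,0.6],
  [0,0,-0.05,0,0.6],
  [0,0,-0.1,0,0.6],
  [0.05,0.05,-0.15,0.6,1],
  [0.1,0.1,-0.214,0.6,1],
  [0.13,0.15,-0.214,0.6,1],
  [0.13,0.184,-0.214,0.6,1],
  [0.13,0.184,-0.214,0.6,1],
  [0.13,0.184,-0.214,0.6,1],
  [0.13,0.184,-0.214,0.6,1],
])

```text
t: 23.48
eef_pos: [558.3, 2.0, 480.0]
tcp_rot: [-3.142, -0.001, 3.14]
ft_force: [-0.2, 0.1, 0.0]
opening: 1.001
grip_force: 0.0
```

```bash
cat > chk.py <<'E'
from meas import *
def chk(tag):
    s=env.state(); print(s['t'],s['eef_pos'].round(1),np.degrees(s['tcp_rot'][2]).round(2))
    p,d,K,T=grab(tag)
    Z,a=zones(p,d,K,T); R=rimpts(d,K,T)
    for n in 'LMR':
        c=circ(R,Z[n],66.5,16); print(n,'pan',c[0].round(1),c[1:],'off',(c[0]-Z[n]).round(1))
        for h in handle(p,K,T,n):
            if h[2]>60 and h[3]<25: print('   h',h[0].round(1),(h[0]-c[0]).round(1),np.degrees(np.arctan2(h[1][1],h[1][0])).round(1),'dir',np.degrees(np.arctan2(*(h[0]-c[0])[::-1])).round(2),np.round(h[2:],1))
    return p,d,K,T
E
python3 - <<'E'
from chk import *
p,*_=chk('w8'); cv2.imwrite('pics/w8.png',p[:,:,::-1])
K,T,_=cam('top'); p,d=snap('top'); cv2.imwrite('pics/top1.png',cv2.resize(p[100:250,120:420,::-1],None,fx=2.6,fy=2.6))
E
```

```text
23.475 [558.3   2.  480. ] 179.91
zones M [5.421648e+02 4.227300e+00 1.030000e-02] n {'L': 493, 'M': 383, 'R': 544} rms 1.63
L pan [540.5 188.8] (920, np.float64(-0.37027624614123056), np.int64(36)) off [ 0.3 -0.4]
M pan [540.9   5.6] (784, np.float64(-0.5086311708595943), np.int64(36)) off [-1.3  1.3]
R pan [ 544.5 -180.2] (897, np.float64(-0.42922397291661696), np.int64(36)) off [0.4 0.6]
```

View pics/w8.png

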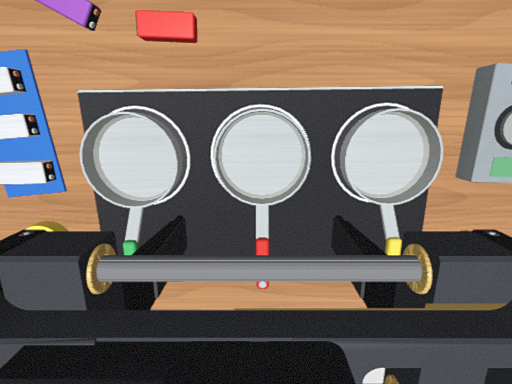

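Every handle now points back, and each pan sits within about 2 mm of its ring (rims at (135,157), (261,155) and (387,153)). Next, a close look at the tray.

Request:
carry_out([
  [0.005,-0.05,0.01,10.5,1],
  [0.01,-0.1,0.02,21,1],
  [0.02,-0.15,0.03,31.5,1],
  [0.03,-0.2,0.04,42,1],
  [0.04,-0.25,0.05,52.5,1],
  [0.05,-0.3,0.06,63,1],
  [0.058,-0.35,0.07,73.5,0.55],
  [0.058,-0.4,0.08,84,0.55],
  [0.058,-0.442,0.08,90,0.55],
  [0.058,-0.442,0.08,90,0.55],
  [0.058,-0.442,0.08,90,0.55],
  [0.058,-0.442,0.08,90,0.55],
])

```text
t: 25.08
eef_pos: [499.6, -438.1, 400.8]
tcp_rot: [-3.142, -0.0, 1.572]
ft_force: [-0.0, 0.4, -0.2]
opening: 0.549
grip_force: 0.0
```

```bash
cat > cells.py <<'E'
from meas import *
def cells(tag):
    s=env.state(); print(s['t'],s['eef_pos'].round(1),np.degrees(s['tcp_rot'][2]).round(2))
    p,d,K,T=grab(tag); cv2.imwrite(f'pics/{tag}.png',p[:,:,::-1])
    C=cloud(K,T,d); m=((abs(C[...,2]-32)<5)&(C[...,1]<-300)&(C[...,1]>-460)&(C[...,0]>370)&(C[...,0]<630)).astype(np.uint8)*255
    y=s['tcp_rot'][2]
    for c in big(m,6):
        if cv2.contourArea(c)<300: continue
        mm=np.zeros_like(m); cv2.drawContours(mm,[c],-1,255,-1)
        v,u=np.nonzero(mm&m); P=C[v,u][:,:2].astype(np.float32)
        (ctr,wh,an)=cv2.minAreaRect(P); b=cv2.boxPoints((ctr,wh,an)); e=[b[1]-b[0],b[2]-b[1]]; e=max(e,key=np.linalg.norm); a=np.degrees(np.arctan2(e[1],e[0]))%180
        D=np.array(ctr)-s['eef_pos'][:2]
        print('cell',np.round(ctr,1),np.round(wh,1),'ang',a.round(1),'z',np.median(C[v,u][:,2]).round(1),'shift',(D@[np.cos(y),np.sin(y)]).round(1),(D@[np.sin(y),-np.cos(y)]).round(1))
E
python3 - <<'E'
from cells import *
cells('w9')
E
```

```text
25.075 [ 499.6 -438.1  400.8] 90.05
cell [ 567.1 -372.4] [34.2 80.8] ang 91.5 z 31.9 shift 65.7 67.6
cell [ 497.3 -385.1] [34.  80.5] ang 94.4 z 31.9 shift 53.0 -2.2
cell [ 433.5 -394.1] [33.9 80.6] ang 95.0 z 31.9 shift 44.1 -66.1
```

View pics/w9.png

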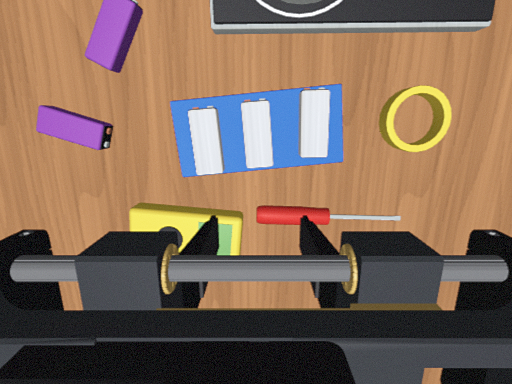

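The three silver cells lie on the tray at (205,140), (257,134) and (315,124), with heights and sizes as specified. I take the nearest to the back first, for pan R.

Request:
carry_out([
  [0.04,0.04,0.04,-1.4,0.55],
  [0.0657,0.0676,0.09,-1.4,0.55],
  [0.0657,0.0676,0.14,-1.4,0.55],
  [0.0657,0.0676,0.14,-1.4,0.55],
  [0.0657,0.0676,0.17,-1.4,0.55],
  [0.0657,0.0676,0.19,-1.4,0.55],
  [0.0657,0.0676,0.202,-1.4,0.55],
  [0.0657,0.0676,0.202,-1.4,0.55],
  [0.0657,0.0676,0.202,-1.4,0.55],
  [0.0657,0.0676,0.202,-1.4,0.2],
  [0.0657,0.0676,0.202,-1.4,0.2],
  [0.0657,0.0676,0.202,-1.4,0.2],
  [0.0657,0.0676,0.202,-1.4,0.2],
  [0.0657,0.0676,0.202,-1.4,0.2],
  [0.0657,0.0676,0.202,-1.4,0.2],
])

```text
t: 27.0
eef_pos: [567.2, -373.2, 199.1]
tcp_rot: [3.141, 0.0, 1.595]
ft_force: [-0.6, 0.3, 5.0]
opening: 0.356
grip_force: 30.0
```

Request:
carry_out([
  [0,0,-0.03,0,0.2],
  [0,0,-0.07,0,0.2],
  [0,0,-0.11,0,0.2],
  [0.04,-0.004,-0.11,0,0.2],
  [0.08,-0.008,-0.11,0,0.2],
  [0.12,-0.012,-0.11,0,0.2],
  [0.16,-0.016,-0.11,0,0.2],
  [0.1935,-0.018,-0.11,0,0.2],
  [0.1935,-0.018,-0.11,0,0.2],
  [0.1935,-0.018,-0.11,0,0.2],
])

```text
t: 28.25
eef_pos: [544.7, -180.6, 308.6]
tcp_rot: [3.141, 0.0, 1.595]
ft_force: [-0.9, -0.6, -1.5]
opening: 0.354
grip_force: 30.0
```

Run:
```python
from meas import *
s=env.state(); print(s['t'],s['eef_pos'],s['opening'])
p,d,K,T=grab('w10'); cv2.imwrite('pics/w10.png',p[:,:,::-1])
print(circ(rimpts(d,K,T),(544,-181),66.5,20))
C=cloud(K,T,d)
```

```text
28.25 [ 544.69632121 -180.6210093   308.59731633] 0.35372952287027526
(array([ 544.93296387, -181.09386095]), 1570, np.float64(0.007396943605087358), np.int64(22))
```

View pics/w10.png

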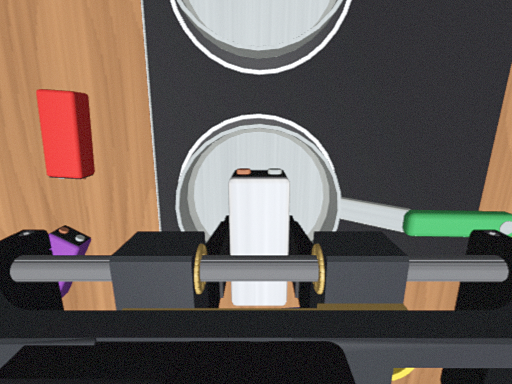

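The cell is held level over pan R, centred at about (258,205).

Request:
carry_out([
  [0,0,0.03,0,0.2],
  [0,0,0.055,0,0.2],
  [0,0,0.07,0,0.2],
  [0,0,0.077,0,0.2],
  [0,0,0.0805,0,0.2],
  [0,0,0.0805,0,0.2],
  [0,0,0.0805,0,0.2],
])

```text
t: 29.18
eef_pos: [544.6, -180.2, 228.8]
tcp_rot: [3.141, 0.0, 1.595]
ft_force: [-1.3, -0.4, -1.4]
opening: 0.356
grip_force: 30.0
```

Request:
carry_out([
  [0,0,0.0015,0,0.2],
  [0,0,0.0015,0,0.48],
  [0,0,0.0015,0,0.48],
  [0,0,0.0015,0,0.48],
  [0,0,-0.02,0,0.48],
  [0,0,-0.06,0,0.48],
  [0,0,-0.11,0,0.48],
  [-0.04,-0.01,-0.11,0,0.48],
  [-0.08,-0.02,-0.11,-3,0.55],
  [-0.12,-0.03,-0.11,-3,0.55],
  [-0.16,-0.042,-0.1,-3,0.55],
  [-0.2038,-0.0522,-0.08,-3,0.55],
  [-0.2038,-0.0522,-0.04,-3,0.55],
  [-0.2038,-0.0522,-0.02,-3,0.55],
  [-0.2038,-0.0522,0,-3,0.55],
  [-0.2038,-0.0522,0.02,-3,0.55],
  [-0.2038,-0.0522,0.03,-3,0.55],
  [-0.2038,-0.0522,0.03,-3,0.55],
  [-0.2038,-0.0522,0.03,-3,0.55],
])

```text
t: 31.55
eef_pos: [497.3, -385.2, 198.6]
tcp_rot: [3.141, 0.0, 1.647]
ft_force: [0.2, 0.3, 0.1]
opening: 0.55
grip_force: 0.0
```

Request:
carry_out([
  [0,0,0,0,0.2],
  [0,0,0,0,0.2],
  [0,0,0,0,0.2],
  [0,0,0,0,0.2],
  [0,0,0,0,0.2],
  [0,0,-0.03,0,0.2],
  [0,0,-0.07,0,0.2],
  [0,0,-0.12,0,0.2],
  [0,0,-0.12,0,0.2],
])

```text
t: 32.67
eef_pos: [497.5, -385.4, 321.6]
tcp_rot: [3.138, 0.004, 1.647]
ft_force: [-0.2, 0.0, -1.9]
opening: 0.354
grip_force: 30.0
```

Request:
carry_out([
  [0.05,0.01,0,0,0.2],
  [0.1,0.02,0,1,0.2],
  [0.15,0.03,0,2,0.2],
  [0.2,0.04,0,3,0.2],
  [0.25,0.05,0,3.8,0.2],
  [0.3,0.06,0,3.8,0.2],
  [0.345,0.068,0,3.8,0.2],
  [0.3865,0.0733,0,3.8,0.2],
  [0.3865,0.0733,0,3.8,0.2],
  [0.3865,0.0733,0,3.8,0.2],
])

```text
t: 33.92
eef_pos: [540.7, 5.6, 317.4]
tcp_rot: [-3.14, -0.0, 1.581]
ft_force: [0.1, -0.5, -1.4]
opening: 0.355
grip_force: 30.0
```

Run:
```python
from meas import *
s=env.state(); print(s['t'],s['eef_pos'],s['opening'])
p,d,K,T=grab('w11'); cv2.imwrite('pics/w11.png',p[:,:,::-1])
R=rimpts(d,K,T)
print(circ(R,(541,5),66.5,20),circ(R,(541,189),66.5,20))
```

```text
33.925 [540.73220636   5.57105471 317.42021993] 0.35545518817688504
(array([541.35663944,   5.54290753]), 1493, np.float64(-0.03171302342350657), np.int64(24)) (array([540.16894629, 189.96560567]), 992, np.float64(0.00805418494485366), np.int64(14))
```

Request:
carry_out([
  [0,0,0.03,0,0.2],
  [0,0,0.06,0,0.2],
  [0,0,0.078,0,0.2],
  [0,0,0.086,0,0.2],
  [0,0,0.09,0,0.2],
  [0,0,0.09,0,0.2],
  [0,0,0.09,0,0.2],
])

```text
t: 34.85
eef_pos: [540.9, 5.7, 228.8]
tcp_rot: [3.141, 0.0, 1.581]
ft_force: [-0.7, -0.4, -1.3]
opening: 0.357
grip_force: 30.0
```

Request:
carry_out([
  [0,0,0.0015,0,0.2],
  [0,0,0.0015,0,0.48],
  [0,0,0.0015,0,0.48],
  [0,0,0.0015,0,0.48],
  [0,0,-0.02,0,0.48],
  [0,0,-0.06,0,0.48],
  [0,0,-0.11,0,0.48],
  [-0.05,-0.014,-0.11,0,0.48],
  [-0.1,-0.028,-0.11,-1,0.55],
  [-0.15,-0.042,-0.11,-2,0.55],
  [-0.2,-0.056,-0.11,-3,0.55],
  [-0.25,-0.07,-0.11,-4.4,0.55],
  [-0.3,-0.084,-0.11,-4.4,0.55],
  [-0.35,-0.098,-0.11,-4.4,0.55],
  [-0.3987,-0.1116,-0.11,-4.4,0.55],
  [-0.3987,-0.1116,-0.11,-4.4,0.55],
  [-0.3987,-0.1116,-0.11,-4.4,0.55],
])

```text
t: 36.98
eef_pos: [433.1, -393.8, 338.0]
tcp_rot: [-3.141, -0.001, 1.657]
ft_force: [0.0, -0.4, -0.1]
opening: 0.549
grip_force: 0.0
```

Request:
carry_out([
  [0,0,0.04,0,0.55],
  [0,0,0.08,0,0.55],
  [0,0,0.11,0,0.55],
  [0,0,0.13,0,0.55],
  [0,0,0.14,0,0.55],
  [0,0,0.14,0,0.55],
  [0,0,0.14,0,0.55],
  [0,0,0.14,0,0.2],
  [0,0,0.14,0,0.2],
  [0,0,0.14,0,0.2],
  [0,0,0.14,0,0.2],
  [0,0,0.14,0,0.2],
])

```text
t: 38.48
eef_pos: [433.2, -394.1, 198.6]
tcp_rot: [3.141, 0.0, 1.658]
ft_force: [-1.0, 0.9, 6.9]
opening: 0.353
grip_force: 30.0
```

Request:
carry_out([
  [0,0,-0.04,0,0.2],
  [0,0,-0.08,0,0.2],
  [0,0,-0.12,0,0.2],
  [0.05,0.014,-0.12,0,0.2],
  [0.1,0.028,-0.12,1,0.2],
  [0.15,0.042,-0.12,2,0.2],
  [0.2,0.056,-0.12,3,0.2],
  [0.25,0.07,-0.12,4.4,0.2],
  [0.3,0.084,-0.12,4.4,0.2],
  [0.35,0.098,-0.12,4.4,0.2],
  [0.4,0.112,-0.12,4.4,0.2],
  [0.45,0.126,-0.12,4.4,0.2],
  [0.5,0.14,-0.12,4.4,0.2],
  [0.54,0.15,-0.12,4.4,0.2],
  [0.5715,0.1577,-0.12,4.4,0.2],
  [0.5715,0.1577,-0.12,4.4,0.2],
  [0.5715,0.1577,-0.12,4.4,0.2],
])

```text
t: 40.6
eef_pos: [540.6, 188.6, 317.9]
tcp_rot: [-3.141, 0.0, 1.581]
ft_force: [-0.4, -0.2, -2.1]
opening: 0.359
grip_force: 30.0
```

Run:
```python
from meas import *
s=env.state(); print(s['t'],s['eef_pos'],s['opening'])
p,d,K,T=grab('w12'); cv2.imwrite('pics/w12.png',p[:,:,::-1])
R=rimpts(d,K,T)
print(circ(R,(540.5,189),66.5,20))
```

```text
40.6 [540.58007785 188.58563572 317.92408999] 0.35904827767179726
(array([541.02519363, 189.65203047]), 1524, np.float64(-0.10173725254672661), np.int64(24))
```

Request:
carry_out([
  [0,0,0.03,0,0.2],
  [0,0,0.06,0,0.2],
  [0,0,0.078,0,0.2],
  [0,0,0.087,0,0.2],
  [0,0,0.0915,0,0.2],
  [0,0,0.0915,0,0.2],
  [0,0,0.0915,0,0.2],
  [0,0,0.0915,0,0.48],
  [0,0,0.0915,0,0.48],
  [0,0,0.0915,0,0.48],
  [0,0,0.07,0,0.48],
  [0,0,0.03,0,0.48],
  [0,0,-0.02,0,0.48],
])

```text
t: 42.28
eef_pos: [540.6, 188.9, 338.8]
tcp_rot: [-3.14, 0.0, 1.581]
ft_force: [0.6, 1.7, 0.2]
opening: 0.48
grip_force: 0.0
```

Request:
carry_out([
  [-0.03,0,-0.03,10.5,1],
  [-0.06,0,-0.06,21,1],
  [-0.09,0.01,-0.09,31.5,1],
  [-0.12,0.01,-0.12,42,1],
  [-0.15,0.01,-0.14,52.5,1],
  [-0.184,0.0175,-0.14,63,1],
  [-0.184,0.0175,-0.14,73.5,1],
  [-0.184,0.0175,-0.14,84,1],
  [-0.184,0.0175,-0.14,90,1],
  [-0.184,0.0175,-0.14,90,1],
  [-0.184,0.0175,-0.14,90,1],
])

```text
t: 43.65
eef_pos: [560.1, 5.2, 478.2]
tcp_rot: [-3.141, 0.0, 0.012]
ft_force: [-0.3, 0.6, -0.3]
opening: 1.003
grip_force: 0.0
```

Run:
```python
from chk import *
p,*_=chk('w13'); cv2.imwrite('pics/w13.png',p[:,:,::-1])
```

```text
43.65 [560.1   5.2 478.2] 0.71
zones M [5.410802e+02 4.093500e+00 1.020000e-02] n {'L': 459, 'M': 432, 'R': 468} rms 1.72
L pan [541.1 189.6] (882, np.float64(-0.3403364846037533), np.int64(36)) off [1.9 0.5]
   h [687.2 188.5] [146.1  -1. ] -179.4 dir -0.4 [76.3 21.9]
M pan [541.7   6.3] (772, np.float64(-0.4506623416236337), np.int64(36)) off [0.6 2.2]
   h [688.    6.4] [1.463e+02 1.000e-01] -179.8 dir 0.05 [75.4 17.7]
   h [ 401.4 -103.1] [-140.3 -109.4] 88.1 dir -142.05 [67.5 13.9]
R pan [ 545.2 -179.5] (890, np.float64(-0.3382110617898917), np.int64(36)) off [2.2 1.4]
   h [ 691.  -176.5] [145.8   2.9] -179.7 dir 1.16 [76.4 22.3]
```

View pics/w13.png

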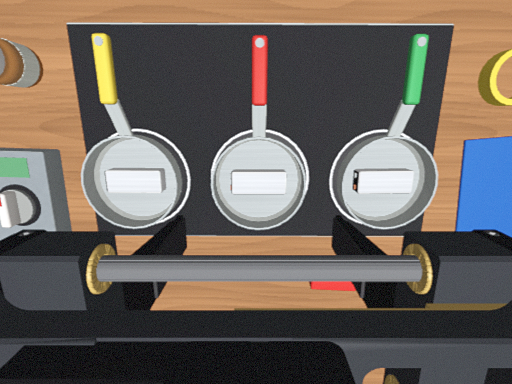

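All three cells lie flat, one in each pan, at (135,181), (258,182) and (385,181). The handles are straight back and the pans within about 2 mm of their rings. Next the knob: I move to view it.

Request:
carry_out([
  [0,-0.03,0,-10.5,1],
  [0,-0.06,0,-21,1],
  [0,-0.09,0,-31.5,1],
  [0,-0.12,0,-42,1],
  [0,-0.15,0,-52.5,1],
  [0,-0.18,0,-63,1],
  [0,-0.21,0.01,-73.5,1],
  [0,-0.24,0.02,-84,1],
  [0,-0.27,0.03,-94.5,1],
  [0,-0.3,0.04,-105,1],
  [0,-0.33,0.05,-115.5,1],
  [0,-0.36,0.06,-126,1],
  [0,-0.369,0.07,-136.5,1],
  [0,-0.369,0.08,-147,1],
  [0,-0.369,0.08,-157.5,1],
  [0,-0.369,0.08,-168,1],
  [0,-0.369,0.08,-178.5,1],
  [0,-0.369,0.08,-179.3,1],
  [0,-0.369,0.08,-179.3,1],
  [0,-0.369,0.08,-179.3,1],
])

```text
t: 46.2
eef_pos: [556.4, 374.1, 398.2]
tcp_rot: [3.142, 0.0, 3.137]
ft_force: [-0.2, -0.2, -0.5]
opening: 1.004
grip_force: 0.0
```

Run:
```python
from meas import *
s=env.state(); print(s['t'],s['eef_pos'],s['tcp_rot'],s['joints'].round(2))
p,d,K,T=grab('w14'); cv2.imwrite('pics/w14.png',p[:,:,::-1])
C=cloud(K,T,d); near=np.hypot(C[...,0]-492,C[...,1]-374)<60
for z,t in ((70,4),(48,4)):
    m=near&(abs(C[...,2]-z)<t); P=C[m][:,:2].astype(np.float32)
    (c,wh,a)=cv2.minAreaRect(P); b=cv2.boxPoints((c,wh,a)); e=max([b[1]-b[0],b[2]-b[1]],key=np.linalg.norm)
    print(z,m.sum(),np.median(C[m][:,2]),np.round(c,1),np.round(wh,1),np.degrees(np.arctan2(e[1],e[0])).round(1))
q=C[(C[...,2]>100)&(C[...,2]<160)&(C[...,1]>440)]; print(len(q), q.min(0) if len(q) else '', q.max(0) if len(q) else '')
```

```text
46.2 [556.40829573 374.14097321 398.21677166] [3.14152398e+00 4.00444762e-06 3.13736439e+00] [ 0.49  0.56  1.44  0.    1.13 -1.07]
70 632 69.68098857561307 [497.1 379.4] [13.9 52.1] -0.3
48 1151 48.004474018668304 [479.5 379.3] [53.2 84.7] -0.2
7176 [499.96041138 480.69648367 100.0048699 ] [605.7329123  615.07160852 151.50246081]
```

View pics/w14.png

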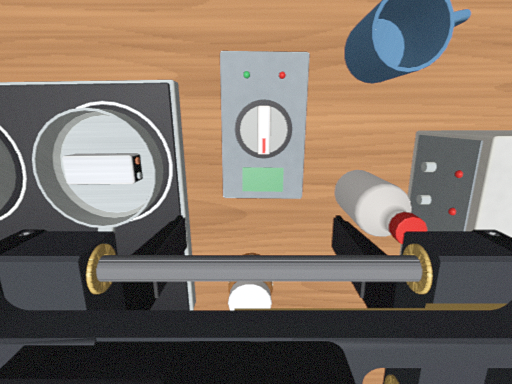

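The knob's bar is at (264,129), along x and centred at (497,379). The display is at its +x end, and the bottle at (380,205) stays clear of the gripper's sweep.

Request:
carry_out([
  [0.03,0.005,0.02,0,0.4],
  [0.0593,0.005,0.05,0,0.4],
  [0.0593,0.005,0.08,0,0.4],
  [0.0593,0.005,0.11,0,0.4],
  [0.0593,0.005,0.13,0,0.4],
  [0.0593,0.005,0.145,0,0.4],
  [0.0593,0.005,0.157,0,0.4],
  [0.0593,0.005,0.157,0,0.4],
  [0.0593,0.005,0.157,0,0.4],
])

```text
t: 47.38
eef_pos: [497.3, 379.4, 241.9]
tcp_rot: [3.141, 0.001, 3.139]
ft_force: [-0.3, 0.5, -0.4]
opening: 0.399
grip_force: 0.0
```

Request:
carry_out([
  [0,0,0,0,0.05],
  [0,0,0,0,0.05],
  [0,0,0,0,0.05],
  [0,0,0,0,0.05],
  [0,0,0,0,0.05],
])

```text
t: 48.0
eef_pos: [497.1, 379.5, 241.5]
tcp_rot: [3.141, 0.0, 3.139]
ft_force: [-0.6, 2.7, 2.9]
opening: 0.143
grip_force: 30.0
```

Request:
carry_out([
  [0,0,0,7,0.05],
  [0,0,0,14,0.05],
  [0,0,0,21,0.05],
  [0,0,0,28,0.05],
  [0,0,0,35,0.05],
  [0,0,0,42,0.05],
  [0,0,0,49,0.05],
  [0,0,0,56,0.05],
  [0,0,0,63,0.05],
  [0,0,0,68,0.05],
  [0,0,0,68,0.05],
  [0,0,0,68,0.05],
])

```text
t: 49.5
eef_pos: [497.0, 379.3, 241.5]
tcp_rot: [-3.141, -0.0, 1.955]
ft_force: [-1.6, 1.1, 5.4]
opening: 0.144
grip_force: 30.0
```

Request:
carry_out([
  [0,0,0,0,0.4],
  [0,0,0,0,0.4],
  [0,0,0,0,0.4],
  [0,0,-0.05,0,0.4],
  [0,0,-0.1,0,0.4],
  [0,0,-0.157,0,0.4],
  [0,0,-0.157,0,0.4],
  [0,0,-0.157,0,0.4],
])

```text
t: 50.5
eef_pos: [496.9, 379.1, 397.6]
tcp_rot: [-3.141, 0.0, 1.953]
ft_force: [-0.3, 0.3, -1.2]
opening: 0.402
grip_force: 0.0
```

Run:
```python
from meas import *
s=env.state(); print(s['t'],s['eef_pos'],np.degrees(s['tcp_rot'][2]),s['joints'].round(2))
p,d,K,T=grab('w15')
C=cloud(K,T,d); m=(np.hypot(C[...,0]-497,C[...,1]-379.4)<40)&(abs(C[...,2]-70)<4); P=C[m][:,:2].astype(np.float32)
(c,wh,a)=cv2.minAreaRect(P); b=cv2.boxPoints((c,wh,a)); e=max([b[1]-b[0],b[2]-b[1]],key=np.linalg.norm)
print(m.sum(),np.round(c,1),np.round(wh,1),np.degrees(np.arctan2(e[1],e[0])).round(1))
K,T,_=cam('top'); p,d=snap('top'); cv2.imwrite('pics/top2.png',cv2.resize(p[100:250,120:420,::-1],None,fx=2.6,fy=2.6))
```

```text
50.5 [496.9123507  379.08991958 397.59670791] 111.88794202359013 [ 0.55  0.5   1.57 -0.    1.08  0.16]
545 [497.1 379.6] [13.6 51.5] -68.3
```

View pics/top2.png

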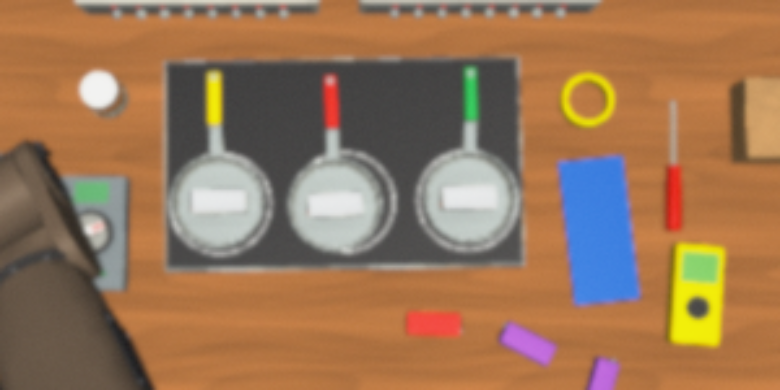

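The knob now stands at 68° (on). The top view shows that pan M has been knocked left, to about (336,204) with its ring at (342,200). I go back and re-centre it.

Request:
carry_out([
  [-0.045,0.005,0,-7,0.5],
  [-0.09,0.01,0,-14,0.5],
  [-0.135,0.015,0,-21,0.5],
  [-0.18,0.02,0,-28,0.5],
  [-0.225,0.025,0,-35,0.5],
  [-0.27,0.03,0.01,-42,0.5],
  [-0.315,0.035,0.01,-49,0.5],
  [-0.36,0.04,0.02,-56,0.5],
  [-0.404,0.043,0.026,-63,0.5],
  [-0.404,0.043,0.026,-68,0.5],
  [-0.404,0.043,0.026,-68,0.5],
  [-0.404,0.043,0.026,-68,0.5],
])

```text
t: 52.1
eef_pos: [687.5, 20.8, 371.5]
tcp_rot: [3.141, -0.001, 3.138]
ft_force: [-0.1, 0.6, 0.2]
opening: 0.496
grip_force: 0.0
```

```bash
cat > mm.py <<'E'
from meas import *
def mm(tag,guess):
    s=env.state(); print(s['t'],s['eef_pos'].round(1),np.degrees(s['tcp_rot'][2]).round(2),s['opening'])
    p,d,K,T=grab(tag); R=rimpts(d,K,T); c=circ(R,guess,66.5,16); print('rim',c)
    print('ring',circ(ringpts(p,d,K,T),(541.5,4.2),75,6)[0:3])
    for h in handle(p,K,T,'M'):
        if h[3]<30: print('  h',h[0].round(1),np.degrees(np.arctan2(h[1][1],h[1][0])).round(1),h[2:],'dir',np.degrees(np.arctan2(*(h[0]-c[0])[::-1])))
    for n,g in (('L',(540.5,189)),('R',(544.5,-181))): print(n,circ(R,g,66.5,12))
    return s,c[0]
E
python3 - <<'E'
from mm import *
mm('w16',(540,20))
E
```

```text
52.1 [687.5  20.8 371.5] 179.8 0.49605491500258014
rim (array([535.07594803,  17.41053272]), 1153, np.float64(-0.4495433584741022), np.int64(22))
ring (array([540.90909646,   4.63707013]), 832, np.float64(-0.07298694952710605))
  h [678.4  22.5] -177.9 (np.float64(76.6441712227357), np.float64(18.238363501929747)) dir 2.0272054292484922
L (array([540.34246951, 188.84152406]), 1182, np.float64(-0.2455002091999674), np.int64(21))
R (array([ 544.59668943, -180.38594373]), 1011, np.float64(0.004530914276159592), np.int64(17))
```

Request:
carry_out([
  [0.0065,0.0018,0.03,-2.2,0.5],
  [0.0065,0.0018,0.06,-2.2,0.5],
  [0.0065,0.0018,0.09,-2.2,0.5],
  [0.0065,0.0018,0.104,-2.2,0.5],
  [0.0065,0.0018,0.104,-2.2,0.5],
  [0.0065,0.0018,0.104,-2.2,0.1],
  [0.0065,0.0018,0.104,-2.2,0.1],
  [0.0065,0.0018,0.104,-2.2,0.1],
  [0.0065,0.0018,0.104,-2.2,0.1],
  [0.0065,0.0018,0.104,-2.2,0.1],
])

```text
t: 53.4
eef_pos: [681.1, 22.2, 268.7]
tcp_rot: [3.141, 0.001, -3.106]
ft_force: [-0.1, 0.3, 4.4]
opening: 0.191
grip_force: 30.0
```

Run:
```python
from mm import *
s,c=mm('w17',(535,17))
from arc import *
e=s['eef_pos'][:2]; a=180.56-np.degrees(np.arctan2(*(c-e)[::-1]))%360; print(a)
arc(e,np.degrees(s['tcp_rot'][2]),c,(541.6,4.3),(180.56-np.degrees(np.arctan2(*(c-e)[::-1])))-360*round((180.56-np.degrees(np.arctan2(*(c-e)[::-1])))/360),5)
```

```text
53.4 [681.1  22.2 268.7] -177.94 0.19125345043301184
rim (array([534.9625282 ,  17.38089505]), 2181, np.float64(-0.33821593096186575), np.int64(17))
ring (array([540.85844939,   4.27863571]), 1315, np.float64(0.007330002297535998))
  h [662.5  21.5] -178.1 (np.float64(44.928806756627736), np.float64(17.82870099215661)) dir 1.8474352927124384
  h [709.8  23.1] 93.9 (np.float64(17.468026327644736), np.float64(14.64596881992107)) dir 1.8747573396107944
L (array([540.6337083 , 189.12019202]), 1327, np.float64(0.16481122501795653), np.int64(9))
R (array([ 545.02186289, -180.40797115]), 940, np.float64(0.1337893677046793), np.int64(6))
-1.3325940280887778
[[np.float64(-0.0012), np.float64(-0.0033), 0, np.float64(0.3), 0.1], [np.float64(-0.0025), np.float64(-0.0067), 0, np.float64(0.5), 0.1], [np.float64(-0.0037), np.float64(-0.01), 0, np.float64(0.8), 0.1], [np.float64(-0.0049), np.float64(-0.0134), 0, np.float64(1.1), 0.1], [np.float64(-0.0061), np.float64(-0.0167), 0, np.float64(1.3), 0.1]]
```

Request:
carry_out([
  [-0.0012,-0.0033,0,0.3,0.1],
  [-0.0025,-0.0067,0,0.5,0.1],
  [-0.0037,-0.01,0,0.8,0.1],
  [-0.0049,-0.0134,0,1.1,0.1],
  [-0.0061,-0.0167,0,1.3,0.1],
  [-0.0061,-0.0167,0,1.3,0.1],
  [-0.0061,-0.0167,0,1.3,0.1],
])

```text
t: 54.32
eef_pos: [687.6, 6.0, 268.1]
tcp_rot: [3.14, -0.001, -3.129]
ft_force: [-2.6, 4.7, 4.0]
opening: 0.185
grip_force: 30.2
```

Run:
```python
from mm import *
s,c=mm('w18',(541,4))
```

```text
54.325 [687.6   6.  268.1] -179.29 0.1847799124723162
rim (array([540.69197532,   6.49988948]), 2172, np.float64(-0.2968921936515514), np.int64(17))
ring (array([540.87613934,   4.1283729 ]), 1165, np.float64(0.04789298429486166))
  h [668.3   6.1] 179.8 (np.float64(44.85629842176273), np.float64(17.790505615896194)) dir -0.15770715557501266
  h [715.4   6. ] 93.5 (np.float64(17.59257453966557), np.float64(14.825492002615762)) dir -0.14892833006859674
L (array([540.80168975, 189.14954999]), 1071, np.float64(0.17000528166722972), np.int64(7))
R (array([ 544.68584846, -180.40581832]), 1105, np.float64(0.16102846699476459), np.int64(7))
```

Request:
carry_out([
  [0,0,0,-0.7,0.1],
  [0,0,0,-1.4,0.1],
  [0,0,0,-1.4,0.1],
  [0,0,0,-1.4,0.1],
])

```text
t: 54.88
eef_pos: [687.6, 6.2, 268.1]
tcp_rot: [3.14, -0.001, -3.105]
ft_force: [-2.8, 6.3, 3.9]
opening: 0.187
grip_force: 30.3
```

Run:
```python
from mm import *
s,c=mm('w18',(541,4))
```

```text
54.875 [687.6   6.2 268.1] -177.89 0.1872061264596982
rim (array([540.74057027,   3.70559152]), 2168, np.float64(-0.3005266818525385), np.int64(17))
ring (array([540.88057129,   4.08717916]), 1109, np.float64(0.10436597261620761))
  h [668.4   6. ] -178.7 (np.float64(44.87735182790664), np.float64(17.820968050853025)) dir 1.0404633312909237
  h [715.5   6.9] 93.6 (np.float64(17.54778648311233), np.float64(14.517817026888116)) dir 1.0571590525027177
L (array([540.66444918, 189.06999411]), 1101, np.float64(0.16221668701544445), np.int64(7))
R (array([ 544.67269618, -180.3033896 ]), 1072, np.float64(0.1607223874317043), np.int64(7))
```

Request:
carry_out([
  [0,0,0,0,0.5],
  [0,0,0,0,0.5],
  [0,0,0,0,0.5],
  [0,0,-0.04,0,0.5],
  [0,0,-0.1,0,0.5],
  [0.06,0,-0.15,0,1],
  [0.12,0,-0.2,0,1],
  [0.128,0,-0.214,0,1],
  [0.128,0,-0.214,0,1],
  [0.128,0,-0.214,0,1],
])

```text
t: 56.18
eef_pos: [560.2, 0.7, 481.7]
tcp_rot: [3.142, -0.0, -3.104]
ft_force: [0.9, 0.5, -0.8]
opening: 0.965
grip_force: 0.0
```

Run:
```python
from chk import *
p,*_=chk('w19'); 
K,T,_=cam('top'); q,d=snap('top'); q=cv2.resize(q[100:250,120:420,::-1],(768,384))
cv2.imwrite('pics/end.png',np.vstack([q,cv2.resize(p[:,:,::-1],(512,384))[:210].repeat(1,0) if 0 else cv2.copyMakeBorder(p[:210,:,::-1],0,0,0,256,cv2.BORDER_CONSTANT)]))
```

```text
56.175 [560.2   0.7 481.7] -177.83
zones M [5.419771e+02 4.118100e+00 1.020000e-02] n {'L': 474, 'M': 324, 'R': 540} rms 1.63
L pan [540.5 188.8] (919, np.float64(-0.40844695835015443), np.int64(36)) off [ 0.5 -0.3]
M pan [540.5   4. ] (779, np.float64(-0.5046494832139956), np.int64(36)) off [-1.5 -0.2]
R pan [ 544.5 -180.2] (892, np.float64(-0.3995279185120566), np.int64(36)) off [0.7 0.6]
```

View pics/end.png

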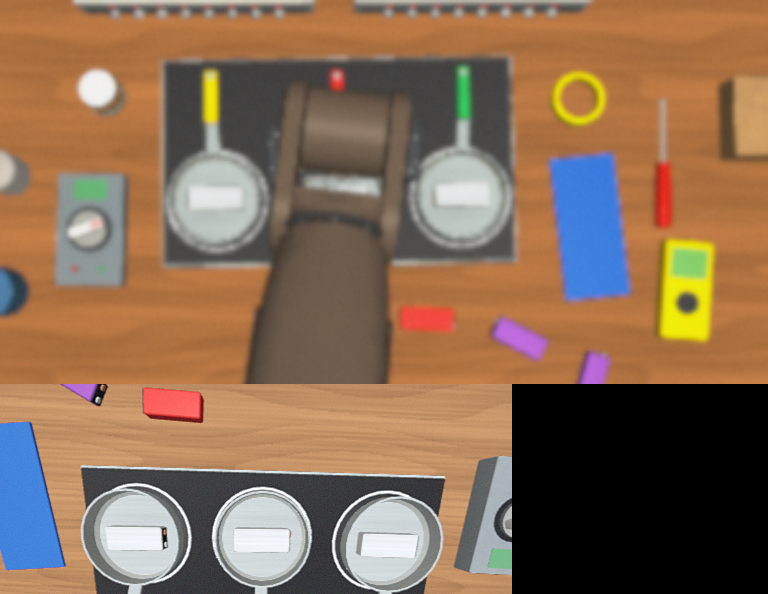

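The final view shows all three cells flat in pans that are centred to within 1.5 mm, the knob turned on at (88,228) and everything else where it was. I hand the job in.

```bash
python3 -c "
from cell import env
print(env.job_done())"
```

```text
the job is handed in; nothing more can be done
None
```

The job is handed in: all three handles point to the back with the pans within about 1.5 mm of their rings, one cell lies flat in each pan, and the knob clicked to on; pan M was knocked late in the run, so I re-centred it after turning the knob.

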